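# Aim the inspection camera, gauge the spacer sleeves and sort them

### The job

Use the pan handle to swivel and tilt the inspection camera until it looks straight at the tip of the gauge pin, let go of it, and leave it so while you try every sleeve on the pin, one after another: stand those that slide fully down it upright in the long grey tray and those that stick part-way upright in the cardboard box. Only when all the sleeves are sorted, turn and tilt the camera to look straight at the middle of the grey tray's floor, and leave the other things on the bench where they are.

Things in the scene. Friction and masses are not known exactly. Their poses are not given: they have to be found in the camera images.
- camera_stand: fixed stand of the inspection camera: round foot 104 across and 14 high, 28 thick post to 130 high, on which a 88 wide swivel yoke carries the tilting camera head, whose top reaches at most 240 above the table. Origin at the centre of the foot's underside; its x axis is where the lens looks when both joints read 0
- swivel (a joint): turn of the yoke and camera about the vertical post, rad, -1.4 to 1.4, 0 = looking along the stand's x axis, positive = anticlockwise seen from above; stiff (0.2 N m of friction), stays where left
- tilt (a joint): tilt of the camera head about the level axis through the pivot, rad, -0.5 to 0.9, 0 = level, positive = lens down; stiff (0.2 N m of friction), stays where left
- pivot (a point): point 190 above the stand's underside on the post's axis, where swivel and tilt axes cross; the line of sight runs from it through the lens
- lens (a point): centre of the camera's front glass, 73 ahead of the pivot; the head is a grey box 75 x 56 x 50 with a black lens 42 across in a white ring light. Axes are the head's own: x along the line of sight, y to its left, z up
- handle_ball (a point): centre of the black ball (30 across) at the end of the camera's pan handle, a 12 thick rod sloping back and down from the head; with the camera level the ball is 135 behind and 55 below the pivot, and turns and tilts with the head
- gauge: fixed steel gauge: disc foot 80 across and 12 high with an upright stepped pin: 31 across up to 42 above the table, then a cone up to 50, then a nose 22 across up to 68. A sleeve that fits comes to rest on the foot (its underside 12 above the table); a tight one sticks on the cone (its underside about 45 above the table). Origin at the centre of the underside
- pin_tip (a point): centre of the top of the gauge pin, 68 above the table
- good_tray: fixed long light-grey open plastic tray, 160 (x) by 240 (y), 24 high, walls and floor 5 thick, for the sleeves that fit; origin at the centre of its underside
- good_tray_in (a point): middle of the grey tray's inner floor, 5 above the table
- reject_box: fixed open cardboard box, 180 (x) by 200 (y), 45 high, walls and floor 5 thick, for the sleeves that stick; origin at the centre of its underside
- sleeve_a: plain grey plastic spacer sleeve (tube) standing on end, 56 outer diameter, 44 high, about 80 g; origin at the centre of its underside, z along the bore. Its bore is either 35 (slides right down the gauge pin) or 28 (sticks part-way); all look alike outside. It may be absent
- sleeve_b: plain grey plastic spacer sleeve (tube) standing on end, 56 outer diameter, 44 high, about 80 g; origin at the centre of its underside, z along the bore. Its bore is either 35 (slides right down the gauge pin) or 28 (sticks part-way); all look alike outside. It may be absent
- sleeve_c: plain grey plastic spacer sleeve (tube) standing on end, 56 outer diameter, 44 high, about 80 g; origin at the centre of its underside, z along the bore. Its bore is either 35 (slides right down the gauge pin) or 28 (sticks part-way); all look alike outside. It may be absent
- sleeve_d: plain grey plastic spacer sleeve (tube) standing on end, 56 outer diameter, 44 high, about 80 g; origin at the centre of its underside, z along the bore. Its bore is either 35 (slides right down the gauge pin) or 28 (sticks part-way); all look alike outside. It may be absent
- sleeve_e: plain grey plastic spacer sleeve (tube) standing on end, 56 outer diameter, 44 high, about 80 g; origin at the centre of its underside, z along the bore. Its bore is either 35 (slides right down the gauge pin) or 28 (sticks part-way); all look alike outside. It may be absent
- grille: light-grey plastic fan grille lying flat, 100 x 100 x 12. A bystander to be left alone; origin at the centre of its underside
- screw_jar: small pale plastic jar with a white lid, 42 across, 50 high. A bystander to be left alone; origin at the centre of its underside
- fan: black square fan, 100 x 100 x 36, lying flat. A bystander to be left alone; origin at the centre of its underside
- screwdriver: screwdriver with an orange handle, 180 long, lying flat. A bystander to be left alone; origin at the centre of its underside
Not all that is in view belongs to the job. What is shaped like the sleeve_c but turquoise is not meant.

How it is judged:
On the way, in this order (a step that is already met when the one before it is completed fails the run):
1. the camera looks at the tip of the gauge pin and is let go (x of pin_tip in the frame of lens above 0.03 m and y of pin_tip in the frame of lens between -0.025 and 0.025 m and z of pin_tip in the frame of lens between -0.025 and 0.025 m and contact force between the fingers and camera_stand below 0.2 N), for 0.3 s.
2. a first sleeve is tried on the pin, with the camera on it (x of pin_tip in the frame of lens above 0.03 m and y of pin_tip in the frame of lens between -0.025 and 0.025 m and z of pin_tip in the frame of lens between -0.025 and 0.025 m and ((horizontal distance between sleeve_a and pin_tip below 0.009 m and z of sleeve_a in the frame of pin_tip below -0.01 m and angle between sleeve_a's own z axis and vertical below 0.2 rad) or (horizontal distance between sleeve_b and pin_tip below 0.009 m and z of sleeve_b in the frame of pin_tip below -0.01 m and angle between sleeve_b's own z axis and vertical below 0.2 rad) or (horizontal distance between sleeve_c and pin_tip below 0.009 m and z of sleeve_c in the frame of pin_tip below -0.01 m and angle between sleeve_c's own z axis and vertical below 0.2 rad) or (horizontal distance between sleeve_d and pin_tip below 0.009 m and z of sleeve_d in the frame of pin_tip below -0.01 m and angle between sleeve_d's own z axis and vertical below 0.2 rad) or (horizontal distance between sleeve_e and pin_tip below 0.009 m and z of sleeve_e in the frame of pin_tip below -0.01 m and angle between sleeve_e's own z axis and vertical below 0.2 rad))), for 0.1 s.
3. the pin is clear again (horizontal distance between each of sleeve_a, sleeve_b, sleeve_c, sleeve_d, sleeve_e and pin_tip above 0.045 m), for 0.1 s.
4. a second sleeve is tried on the pin, with the camera on it (all of step 2), for 0.1 s.
5. the pin is clear again (all of step 3), for 0.1 s.
6. a third sleeve is tried on the pin, with the camera on it (all of step 4), for 0.1 s.
7. every sleeve is sorted by its fit, and the camera still looks at the pin (x of sleeve_a in the frame of good_tray between -0.06 and 0.06 m and y of sleeve_a in the frame of good_tray between -0.1 and 0.1 m and z of each of sleeve_a, sleeve_c, sleeve_e in the frame of good_tray below 0.012 m and angle between each of sleeve_a, sleeve_c, sleeve_e, sleeve_b, sleeve_d's own z axis and vertical below 0.15 rad and linear speed of each of sleeve_a, sleeve_c, sleeve_e, sleeve_b, sleeve_d below 0.03 m/s and x of sleeve_c in the frame of good_tray between -0.06 and 0.06 m and y of sleeve_c in the frame of good_tray between -0.1 and 0.1 m and x of sleeve_e in the frame of good_tray between -0.06 and 0.06 m and y of sleeve_e in the frame of good_tray between -0.1 and 0.1 m and x of sleeve_b in the frame of reject_box between -0.065 and 0.065 m and y of sleeve_b in the frame of reject_box between -0.075 and 0.075 m and z of each of sleeve_b, sleeve_d in the frame of reject_box below 0.012 m and x of sleeve_d in the frame of reject_box between -0.065 and 0.065 m and y of sleeve_d in the frame of reject_box between -0.075 and 0.075 m and x of pin_tip in the frame of lens above 0.03 m and y of pin_tip in the frame of lens between -0.025 and 0.025 m and z of pin_tip in the frame of lens between -0.025 and 0.025 m), for 0.2 s.
At the end, for the whole second after the job is handed in: Every sleeve with the 35 bore stands upright (0.15 rad) at rest on the floor of the grey tray, every one with the 28 bore likewise in the cardboard box; the camera looks within 40 mm of the middle of the tray's floor (before that: within 25 mm of the pin's tip until all were sorted) (x of sleeve_a in the frame of good_tray between -0.06 and 0.06 m and y of sleeve_a in the frame of good_tray between -0.1 and 0.1 m and z of each of sleeve_a, sleeve_c, sleeve_e in the frame of good_tray below 0.012 m and angle between each of sleeve_a, sleeve_c, sleeve_e, sleeve_b, sleeve_d's own z axis and vertical below 0.15 rad and linear speed of each of sleeve_a, sleeve_c, sleeve_e, sleeve_b, sleeve_d below 0.03 m/s and x of sleeve_c in the frame of good_tray between -0.06 and 0.06 m and y of sleeve_c in the frame of good_tray between -0.1 and 0.1 m and x of sleeve_e in the frame of good_tray between -0.06 and 0.06 m and y of sleeve_e in the frame of good_tray between -0.1 and 0.1 m and x of sleeve_b in the frame of reject_box between -0.065 and 0.065 m and y of sleeve_b in the frame of reject_box between -0.075 and 0.075 m and z of each of sleeve_b, sleeve_d in the frame of reject_box below 0.012 m and x of sleeve_d in the frame of reject_box between -0.065 and 0.065 m and y of sleeve_d in the frame of reject_box between -0.075 and 0.075 m and x of good_tray_in in the frame of lens above 0.03 m and y of good_tray_in in the frame of lens between -0.04 and 0.04 m and z of good_tray_in in the frame of lens between -0.04 and 0.04 m); the robot touches nothing.
It fails at once if a bystander is shifted by more than 50 mm (distance of any of grille, screw_jar, fan, screwdriver from where it was at the start of the episode above 0.05 m).
Of sleeve_a, sleeve_b, sleeve_c, sleeve_d, sleeve_e only 3 to 4 are there at a start; the rules pass over those that are not, and their reading is None.
At some moment in a run one of sleeve_a, sleeve_b, sleeve_c, sleeve_d, sleeve_e may be knocked a few centimetres aside while the robot is not near it.
It also fails if it takes over 210 s, if anything falls off the work surface, if the arm or the gripper's body presses on something with over 40 N, if the wrist force passes 120 N, or if a joint passes its speed limit or range.

### The arm

A 6-joint arm with a two-finger parallel gripper is mounted at the origin on the work surface. World frame = base frame: x ahead of the robot, y to its left, z up, the work surface at z = 0. Lengths are in m, angles in rad, forces in N, time in s.
With the tool pointing down it reaches from about 0.225 to 0.875 m from the base axis. Payload 3.4 kg.
Tool frame: the origin (TCP) lies on the mounting face of the last link; the fingertips stand 173 mm ahead of it and the grasp point (between the pads) lies 155 mm ahead of it; z points along the fingers, y is the line along which they close (so a half turn about z gives the same grasp; the last joint's range is limited). The gripper opens to 85 mm and grips with 20 to 120 N. Pads are 22 mm wide; open, the fingers measure 114 mm over their backs; the gripper's body (76 mm by 85 mm) begins 54 mm behind the grasp point. The pads swing forward as they close: fully open they stand 13 mm farther back than shut.
Start: joints at [1.012, 0.276, 1.505, -0, 1.361, -0.121], TCP at [0.244, 0.521, 0.405] pointing down, gripper open.
Joint ranges: [-2.89, 2.89], [-0.75, 2.08], [0.22, 2.7], [-1.18, 4.32], [0.11, 2.71], [-2.7, 2.7]. Speed limits (rad/s): [2.57, 2.57, 3.14, 3.14, 3.14, 3.14].

### API

Orientations are given as a unit quaternion [w, x, y, z].
In Python, from rig import manip gives the robot as it stands.
- The arm moves only by the tool carry_out, never from a script. Its arguments are lists of equal length, an entry for each row: "linear": the shift along the world's x, y, z each as a share of 500 mm, from -1 to 1, a list of three; "angular": the turn, a rotation vector about the world's x, y, z each as a share of 0.08 rad, from -1 to 1, a list of three; "hand": the opening, from 0 (shut) to 1 (fully open). In form: {"linear": [[x, y, z], ...], "angular": [[rx, ry, rz], ...], "hand": [hand, ...]}. A call has 1 to 8 rows; each row shifts and turns the commanded pose from where the row before left it; what a row does not reach is not made up. A row lasts 1/12 s, in which the tool goes at most 41.7 mm and 7.16 degrees, less where a joint would pass 70% of its speed; a pose out of reach is approached as far as the arm can. A call with a number of a shift or a turn outside -1 to 1 is refused whole. A call with a gripper value outside its range is refused whole. The fingers move at their own pace and stop on an object; "force" is the grip in N (left out, the last holds). Time passes only in rows, so rows that do not move let the fingers close. It gives the time, the measured TCP pose, the force, the opening and the grip force at its end, in the units of the state.
- manip.get_state(): the state, without advancing time (a new reading comes with each control period).
- manip.get_image(name): name is "scene" or "side" or "wrist"; returns the picture (384x512x3 uint8, red, green, blue); there is no depth.
- manip.camera_params(name): a dict with "fx", "fy", "cx", "cy" (pixels), "view" (4x4, takes a point from world to camera coordinates); the wrist camera has in their place "hand_eye" (4x4, takes a point from camera to tool coordinates, whose origin is the TCP and whose axes are the flange's). Camera axes: x right, y down, z forward; pixel columns grow to the right and rows downward; lengths in m; the calibration is good to about 2 mm. A picture is of the moment at which its call begins: read the wrist's pose just before it. camera_params takes no time and is no camera call.
- manip.sign_off(): hands the job in; it is judged then, once.
The state is a dict: "clock": time; "qpos": joint angles; "qd": joint speeds; "effort": joint torques, N m; "position": TCP position; "ee_rot": TCP orientation; "contact_force": force on the tool from outside, world axes, zero at the start; "moment": the same for the moment, N m; "width": finger opening in m; "gripper_force": force on a finger pad.
Only numpy, scipy, OpenCV 4.12 (cv2) and the standard library are available. Lean on these libraries where they do the work, as an engineer would, in place of code of your own. Each camera call takes 0.05 s, during which the arm holds its last target. There are 200 camera calls.

## Working session

There is one attempt and no reset: what is moved stays moved. The work goes in short steps, Python scripts to look and compute and a tool call to move; the robot and the scene stay as the last step left them, time stands still between calls to the robot, and variables do not carry over. Pictures are saved under pics/ and viewed, at most 14 in all, crops included, and the job is handed in when it is done.

Besides the shell and the picture viewer there is one more tool, called after "Call:" as name(argument=value, ...) on one line, values as JSON. carry_out: Moves the arm, as the interface text tells. Its arguments: {"type":"object","properties":{"linear":{"type":"array"},"angular":{"type":"array"},"hand":{"type":"array"},"force":{"type":"number"}},"required":["linear","angular","hand"]}

```bash
mkdir -p pics; ls; python3 - <<'E'
from rig import manip
import cv2,numpy as np
s=manip.get_state();print({k:np.round(v,3).tolist() for k,v in s.items()})
for n in("scene","side","wrist"):
    im=manip.get_image(n);cv2.imwrite(f"pics/{n}0.png",im[:,:,::-1])
    print(n,{k:np.round(v,3).tolist() for k,v in manip.camera_params(n).items()})
E
```

```text
pics
{'clock': 0.0, 'qpos': [1.012, 0.277, 1.506, 0.0, 1.361, -0.121], 'qd': [0.002, -0.0, -0.001, 0.0, 0.001, -0.001], 'effort': [-0.001, -41.678, -24.58, -0.0, 0.011, -0.0], 'position': [0.244, 0.521, 0.404], 'ee_rot': [-0.0, 0.217, 0.976, -0.001], 'contact_force': [0.975, -0.211, -0.362], 'moment': [0.038, 0.002, -0.011], 'gripper_force': 0.0, 'width': 0.085}
scene {'fx': 407.768, 'fy': 407.768, 'cx': 251.859, 'cy': 190.301, 'view': [[-0.251, 0.968, 0.008, 0.143], [0.824, 0.218, -0.522, -0.398], [-0.507, -0.125, -0.853, 1.46], [0.0, 0.0, 0.0, 1.0]]}
side {'fx': 412.171, 'fy': 412.171, 'cx': 249.501, 'cy': 193.682, 'view': [[0.954, -0.301, -0.003, -0.551], [-0.197, -0.615, -0.763, 0.23], [0.228, 0.728, -0.646, 1.212], [0.0, 0.0, 0.0, 1.0]]}
wrist {'fx': 317.962, 'fy': 317.962, 'cx': 251.753, 'cy': 189.71, 'hand_eye': [[0.0, -0.946, -0.326, 0.085], [1.0, 0.001, -0.0, -0.001], [0.001, -0.326, 0.946, 0.03], [0.0, 0.0, 0.0, 1.0]]}
```

View pics/scene0.png

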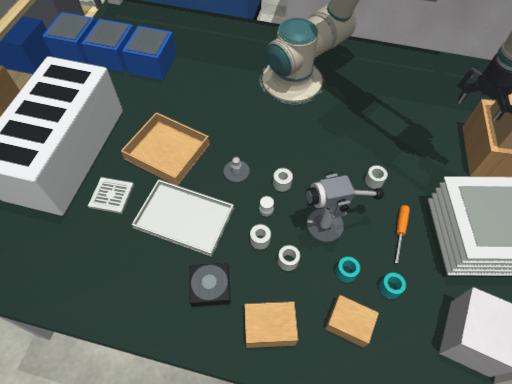

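View pics/side0.png

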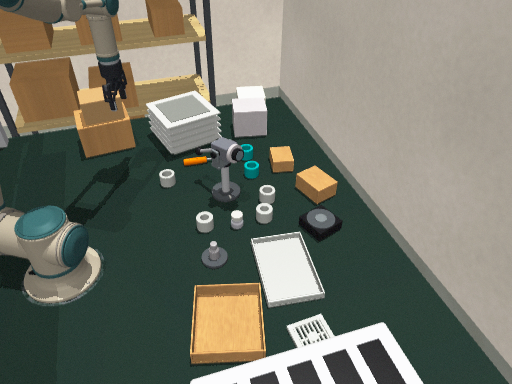

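```bash
cat > h.py <<'E'
from rig import manip
import cv2,numpy as np
from scipy.spatial.transform import Rotation as R
def cam(n,st=None):
    p=manip.camera_params(n)
    if n=="wrist":
        st=st or manip.get_state();w,x,y,z=st["ee_rot"]
        T=np.eye(4);T[:3,:3]=R.from_quat([x,y,z,w]).as_matrix();T[:3,3]=st["position"]
        M=T@np.array(p["hand_eye"])
    else: M=np.linalg.inv(np.array(p["view"]))
    return p,M
def ray(n,u,v,st=None):
    p,M=cam(n,st);d=M[:3,:3]@[(u-p["cx"])/p["fx"],(v-p["cy"])/p["fy"],1]
    return M[:3,3],d/np.linalg.norm(d)
def on(n,uv,z,st=None):
    o,d=ray(n,*uv,st);return o+d*(z-o[2])/d[2]
def tri(a,b):
    A=np.zeros((3,3));r=np.zeros(3)
    for n,u,v in(a,b):
        o,d=ray(n,u,v);P=np.eye(3)-np.outer(d,d);A+=P;r+=P@o
    x=np.linalg.solve(A,r)
    return x,[np.linalg.norm(np.cross(x-ray(*k)[0],ray(*k)[1])) for k in(a,b)]
def proj(n,X,st=None):
    p,M=cam(n,st);c=np.linalg.inv(M)@np.append(X,1);return np.array([c[0]/c[2]*p["fx"]+p["cx"],c[1]/c[2]*p["fy"]+p["cy"]])
def blobs(im,mask,amin=30,amax=2000):
    out=[]
    for c in cv2.findContours(mask.astype(np.uint8),cv2.RETR_EXTERNAL,cv2.CHAIN_APPROX_NONE)[0]:
        h=cv2.convexHull(c);m=cv2.moments(h)
        if amin<m["m00"]<amax: out.append((m["m10"]/m["m00"],m["m01"]/m["m00"],m["m00"]))
    return out
def white(im,t=115):
    i=im.astype(int);return (i.min(2)>t)&(i.max(2)-i.min(2)<30)
E
python3 - <<'E'
from h import *
np.set_printoptions(precision=3,suppress=True)
for n in("scene","side"):
    im=cv2.imread(f"pics/{n}0.png")
    for b in blobs(im,white(im),60,1500): print(n,np.round(b,1),on(n,b[:2],.022))
    x0,y0,x1,y1=(90,100,410,300) if n=="scene" else (140,130,340,360)
    cv2.imwrite(f"pics/{n}0c.png",cv2.resize(im[y0:y1,x0:x1],None,fx=2.5,fy=2.5,interpolation=cv2.INTER_CUBIC))
E
```

```text
scene [208.9 281.1 162.5] [ 0.794 -0.056  0.022]
scene [288.7 256.9 402. ] [0.677 0.128 0.022]
scene [398.2 248.8  70. ] [0.58  0.409 0.022]
scene [260.2 235.4 377.5] [0.636 0.04  0.022]
scene [266.3 204.8 209. ] [0.538 0.034 0.022]
scene [ 110.3  194.5 1071.5] [ 0.62  -0.41   0.022]
scene [ 339.4  189.7 1192.5] [0.434 0.229 0.022]
scene [282.7 178.3 320. ] [0.438 0.06  0.022]
scene [377.1 175.5 317. ] [0.356 0.331 0.022]
scene [235.7 163.2  95. ] [ 0.421 -0.089  0.022]
scene [ 289.1   84.3 1341. ] [ 0.051 -0.001  0.022]
scene [294.   47.7 660.5] [-0.139 -0.022  0.022]
side [ 65.3 290.8 316.5] [ 0.017 -0.093  0.022]
side [  8.9 242.4 120.5] [-0.154  0.151  0.022]
side [ 59.6 240.1 487. ] [-0.004  0.113  0.022]
side [320.6 217.3  66. ] [ 0.81  -0.039  0.022]
side [204.1 220.8 274.5] [0.442 0.061 0.022]
side [236.5 218.5 172. ] [0.546 0.04  0.022]
side [265.  203.1 539.5] [0.66  0.083 0.022]
side [166.4 177.1 206.5] [0.361 0.33  0.022]
side [224.7 179.2 144. ] [0.562 0.253 0.022]
side [ 56.3 128.7  91.5] [-0.041  0.816  0.022]
side [  4.5 126.1 103. ] [-0.258  0.909  0.022]
side [  7.9  91.7 501. ] [-0.285  1.263  0.022]
side [ 83.8  68.4 656. ] [0.078 1.44  0.022]
side [203.5  62.7 277.5] [0.721 1.313 0.022]
side [63.2 23.4 77.5] [-0.051  2.267  0.022]
side [199.7  11.6 156. ] [0.9   2.235 0.022]
side [184.9   6.1 116.5] [0.821 2.403 0.022]
side [131.6   9.4 511.5] [0.427 2.444 0.022]
```

View pics/scene0c.png

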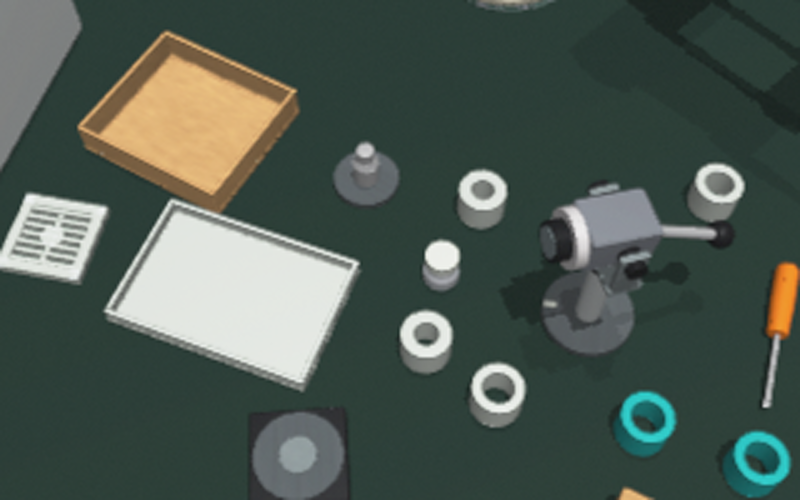

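View pics/side0c.png

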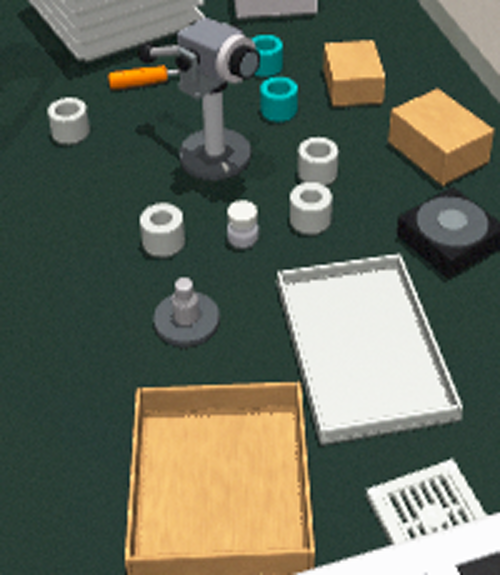

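```bash
python3 - <<'E'
from h import *
np.set_printoptions(precision=4,suppress=True)
s=lambda u,v:(90+u/2.5,100+v/2.5); d=lambda u,v:(140+u/2.5,130+v/2.5)
print("foot",on("scene",s(588,312),.010),on("side",d(215,155),.010))
print("tip",on("scene",s(366,149),.068),on("side",d(184,284),.068),tri(("scene",*s(366,149)),("side",*d(184,284))))
print("gfoot",on("scene",s(366,178),.008),on("side",d(186,317),.008))
print("ball",tri(("scene",*s(721,234)),("side",*d(148,53))))
print("lens",tri(("scene",*s(550,241)),("side",*d(247,60))))
for nm,z,S,D in(("tray",.024,[(170,203),(358,265),(302,387),(108,313)],[(278,270),(402,256),(461,410),(320,434)]),("box",.045,[(167,33),(297,93),(218,197),(80,128)],[(137,389),(301,385),(313,560),(128,560)])):
    a=np.array([on("scene",s(*p),z) for p in S]);b=np.array([on("side",d(*p),z) for p in D])
    for q in(a,b): print(nm,q[:,:2].tolist(),q.mean(0),np.linalg.norm(np.roll(q,-1,0)-q,axis=1))
E
```

```text
foot [0.5522 0.208  0.01  ] [0.5513 0.1947 0.01  ]
tip [ 0.4391 -0.0811  0.068 ] [ 0.4402 -0.0884  0.068 ] (array([ 0.4391, -0.083 ,  0.0646]), [np.float64(0.002418663078236876), np.float64(0.002418663078236898)])
gfoot [ 0.4396 -0.0825  0.008 ] [ 0.4395 -0.0864  0.008 ]
ball (array([0.4877, 0.319 , 0.1199]), [np.float64(0.0025239737366092134), np.float64(0.002523973736609146)])
lens (array([0.5884, 0.1464, 0.1988]), [np.float64(0.000277091164772225), np.float64(0.00027709116477207005)])
tray [[0.5431790891783559, -0.29274082691832215], [0.5672488198066565, -0.05578926319744287], [0.7249601981158452, -0.07259190563198226], [0.6959020904247385, -0.30580906266969543]] [ 0.6328 -0.1817  0.024 ] [0.2382 0.1586 0.235  0.1533]
tray [[0.5644018310163681, -0.06041287722864952], [0.7206746867973702, -0.08482496881888113], [0.6904110215309847, -0.3200709025978601], [0.5340651991862146, -0.3025695501060057]] [ 0.6274 -0.192   0.024 ] [0.1582 0.2372 0.1573 0.244 ]
box [[0.3120957582521714, -0.38305642791499117], [0.36304582528798013, -0.19168846097829287], [0.5329257687971207, -0.23335407918769654], [0.4816111323500861, -0.4283101320761993]] [ 0.4224 -0.3091  0.045 ] [0.198  0.1749 0.2016 0.1755]
box [[0.3587456116406563, -0.20184916418658205], [0.5299168174643083, -0.2507442250670856], [0.47597708234867475, -0.4454299250461678], [0.3104676902020727, -0.392864453259103]] [ 0.4188 -0.3227  0.045 ] [0.178  0.202  0.1737 0.197 ]
```

Call:
carry_out(linear=[[0.061, -0.0505, 0], [0.061, -0.0505, 0], [0.061, -0.0505, 0], [0.061, -0.0505, 0], [0.061, -0.0505, 0], [0.061, -0.0505, 0], [0.061, -0.0505, 0], [0.061, -0.0505, 0]], angular=[[0, 0, -0.98], [0, 0, -0.98], [0, 0, -0.98], [0, 0, -0.98], [0, 0, -0.98], [0, 0, -0.98], [0, 0, -0.98], [0, 0, -0.98]], hand=[1, 1, 1, 1, 1, 1, 1, 1])

```text
clock: 0.82
position: [0.4889, 0.3172, 0.4045]
ee_rot: [-0.0, 0.509, 0.861, -0.0]
contact_force: [-0.7, 1.5, -0.0]
width: 0.0852
gripper_force: 0.0
```

```bash
python3 - <<'E'
from h import *
np.set_printoptions(precision=4,suppress=True)
st=manip.get_state();print({k:np.round(st[k],4).tolist() for k in("clock","position","ee_rot","qpos")})
im=manip.get_image("wrist");cv2.imwrite("pics/w1.png",im[:,:,::-1])
for X in((.4877,.319,.12),(.552,.202,.19),(.552,.202,.24),(.358,.331,.044)):print(proj("wrist",X,st))
E
```

```text
{'clock': 0.8167, 'position': [0.4889, 0.3172, 0.4045], 'ee_rot': [-0.0001, 0.5094, 0.8605, -0.0001], 'qpos': [0.4562, 0.2878, 1.4882, 0.0001, 1.3659, -0.0457]}
[252.9972 183.2375]
[253.0478 376.684 ]
[253.2728 447.8744]
[143.9923  89.5764]
```

View pics/w1.png

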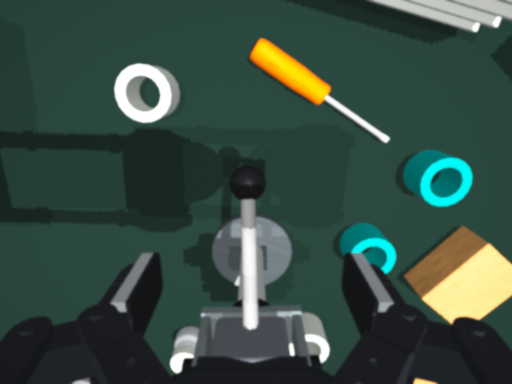

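```bash
python3 - <<'E'
from h import *
np.set_printoptions(precision=4,suppress=True)
st=manip.get_state()
print(on("wrist",(248,183),.12,st),on("wrist",(251.5,252),.012,st),on("wrist",(251.5,215),.014,st),on("wrist",(211.5,250),.014,st),on("wrist",(292,250),.014,st))
print(on("wrist",(254,307),.19,st))
im=cv2.imread("pics/w1.png");print(blobs(im,white(im),1000,5000))
E
```

```text
[0.4915 0.3115 0.12  ] [0.5559 0.1988 0.012 ] [0.5306 0.2456 0.014 ] [0.5087 0.1781 0.014 ] [0.5997 0.2271 0.014 ]
[0.5282 0.2533 0.19  ]
[(306.9599032146561, 332.26408572416176, 1446.5), (145.45649622799664, 92.20637049455155, 2982.5), (458.75051701447643, 11.790875477846713, 2659.5)]
```

```bash
python3 - <<'E'
from h import *
np.set_printoptions(precision=4,suppress=True)
st=manip.get_state()
print(st["position"],st["ee_rot"])
p=on("wrist",(248,183),.12,st);print(p,proj("wrist",p,st),proj("wrist",(.4877,.319,.12),st),on("wrist",(253,183.2),.12,st))
print(cam("wrist",st)[1])
E
```

```text
[0.4946 0.313  0.4042] [ 0.0043  0.5124  0.8587 -0.0007]
[0.4915 0.3115 0.12  ] [248. 183.] [248.1778 173.3457] [0.4953 0.3133 0.12  ]
[[ 0.8798  0.4474  0.1605  0.4541]
 [ 0.4753 -0.8298 -0.2925  0.3863]
 [ 0.0024  0.3336 -0.9427  0.373 ]
 [ 0.      0.      0.      1.    ]]
```

```bash
cat >> h.py <<'E'
import pickle
def snap(n,f):
    st=manip.get_state();im=manip.get_image(n)[:,:,::-1].copy();cv2.imwrite(f"pics/{f}.png",im);pickle.dump(st,open(f"pics/{f}.pkl","wb"))
    return st,im
E
python3 - <<'E'
from h import *
np.set_printoptions(precision=4,suppress=True)
st={"position":[0.4889, 0.3172, 0.4045],"ee_rot":[-0.0001, 0.5094, 0.8605, -0.0001]}
print(on("wrist",(248,183),.12,st),on("wrist",(251.5,215),.014,st),on("wrist",(211.5,250),.014,st),on("wrist",(292,250),.014,st))
print(manip.get_state()["position"],manip.get_state()["ee_rot"])
print(on("wrist",(145.5,92.2),.022,st))
E
```

```text
[0.4839 0.3171 0.12  ] [0.5227 0.2523 0.014 ] [0.5012 0.1849 0.014 ] [0.5916 0.2346 0.014 ]
[0.4946 0.313  0.4042] [ 0.0043  0.5124  0.8587 -0.0007]
[0.3545 0.3253 0.022 ]
```

Call:
carry_out(linear=[[0, 0, 0], [0, 0, 0], [0, 0, 0]], angular=[[0, 0, 0], [0, 0, 0], [0, 0, 0]], hand=[1, 1, 1])

```text
clock: 1.12
position: [0.4871, 0.3191, 0.4044]
ee_rot: [-0.001, 0.507, 0.862, -0.0]
contact_force: [-0.0, -0.4, 0.4]
width: 0.0857
gripper_force: 0.0
```

```bash
python3 - <<'E'
from h import *
np.set_printoptions(precision=4,suppress=True)
st,im=snap("wrist","w2");print(st["position"],st["ee_rot"])
old=cv2.imread("pics/w1.png")
f=lambda i:np.array([b for b in blobs(i,white(i),2000,5000) if b[0]<200][0])
a,b=f(old),f(im);print(a,b,on("wrist",b[:2],.022,st))
g=cv2.cvtColor(im,cv2.COLOR_BGR2GRAY)
dk=(g<14)[100:280];print([x for x in blobs(im,np.pad(dk,((100,104),(0,0))),300,2500)])
t=[(215,'r')]
print("col",g[195:260,215:300:14].T.tolist()[:1])
d=(b-a)[:2]
print("foot approx with shift",d, on("wrist",np.array((251.5,250))+d,.014,st))
E
```

```text
[0.4871 0.3191 0.4044] [-0.0006  0.5073  0.8617 -0.0003]
[ 145.4565   92.2064 2982.5   ] [ 146.8097   94.5176 2956.    ] [0.3544 0.3252 0.022 ]
[]
col [[63, 64, 64, 64, 64, 63, 64, 64, 63, 63, 60, 57, 56, 56, 56, 56, 55, 55, 55, 56, 56, 55, 56, 57, 61, 63, 63, 64, 63, 64, 64, 64, 64, 64, 63, 63, 64, 64, 62, 58, 51, 51, 58, 69, 77, 78, 79, 82, 86, 88, 90, 91, 91, 91, 92, 91, 91, 90, 89, 90, 90, 90, 89, 89, 89]]
foot approx with shift [1.3532 2.3112] [0.5476 0.2099 0.014 ]
```

View pics/w2.png

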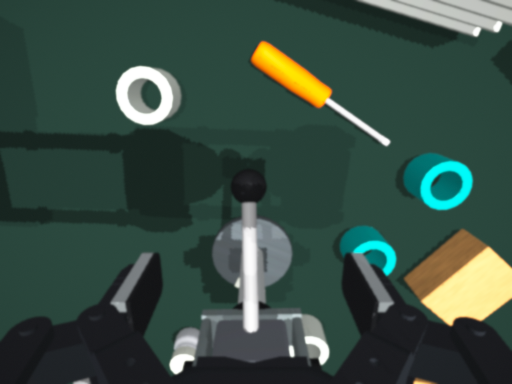

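Call:
carry_out(linear=[[-0.003, -0.002, -0.064], [-0.002, -0.002, -0.065], [0, 0, -0.065], [0, 0, -0.064], [0, 0, 0], [0, 0, 0], [0, 0, 0], [0, 0, 0]], angular=[[0, 0, 0], [0, 0, 0], [0, 0, 0], [0, 0, 0], [0, 0, 0], [0, 0, 0], [0, 0, 0], [0, 0, 0]], hand=[1, 1, 1, 1, 1, 0, 0, 0], force=40)

```text
clock: 1.83
position: [0.4859, 0.3177, 0.2783]
ee_rot: [0.001, 0.507, 0.862, 0.002]
contact_force: [-0.1, 0.6, 0.7]
width: 0.0518
gripper_force: 0.0
```

Call:
carry_out(linear=[[0, 0, 0], [0, 0, 0], [0, 0, 0], [0, 0, 0]], angular=[[0, 0, 0], [0, 0, 0], [0, 0, 0], [0, 0, 0]], hand=[0, 0, 0, 0])

```text
clock: 2.17
position: [0.4858, 0.3168, 0.2769]
ee_rot: [0.001, 0.508, 0.862, 0.001]
contact_force: [1.3, -0.8, 1.8]
width: 0.0279
gripper_force: 39.2
```

```bash
cat > arc.py <<'E'
from h import *
def ball(P,az,t): # az of line of sight
    x=-.135*np.cos(t)-.055*np.sin(t);z=.135*np.sin(t)-.055*np.cos(t)
    return np.array(P)+[x*np.cos(az),x*np.sin(az),z]
def aim(P,T):
    d=np.array(T)-P;return np.arctan2(d[1],d[0]),np.arctan2(-d[2],np.hypot(d[0],d[1]))
def plan(P,a0,a1,n,b0=None):
    w=[ball(P,*(np.array(a0)+(np.array(a1)-a0)*k/n)) for k in range(n+1)]
    if b0 is not None: # blend the start offset away
        off=np.array(b0)-w[0];print("off",off);w=[q+off*(1-k/n) for k,q in enumerate(w)]
    print(np.round(np.diff(w,axis=0)/.5,4).tolist(),"rz",(a1[0]-a0[0])/n/.08,"end",w[-1])
E
python3 - <<'E'
from arc import *
P=(.550,.205,.19);a1=aim(P,(.4395,-.084,.068));print(a1)
b0=(.4858,.3168,.1215)
a0=(np.arctan2(P[1]-b0[1],P[0]-b0[0]),-.115);print(a0)
plan(P,a0,a1,16,b0)
E
```

```text
(np.float64(-1.9359977765830698), np.float64(0.37558780944429837))
(np.float64(-1.0495336099750996), -0.115)
off [-0.0005601   0.00097539  0.00162752]
[[0.0107, 0.0103, 0.0077], [0.0115, 0.0096, 0.0078], [0.0123, 0.0088, 0.0079], [0.0131, 0.0079, 0.008], [0.0138, 0.007, 0.0082], [0.0143, 0.006, 0.0082], [0.0149, 0.005, 0.0083], [0.0153, 0.0039, 0.0084], [0.0156, 0.0028, 0.0085], [0.0159, 0.0017, 0.0085], [0.016, 0.0005, 0.0086], [0.0161, -0.0006, 0.0086], [0.0161, -0.0018, 0.0087], [0.0159, -0.003, 0.0087], [0.0157, -0.0041, 0.0087], [0.0154, -0.0052, 0.0087]] rz -0.6925501301624767 end [0.60205797 0.34115161 0.18835455]
```

Call:
carry_out(linear=[[0.0107, 0.0103, 0.0077], [0.0115, 0.0096, 0.0078], [0.0123, 0.0088, 0.0079], [0.0131, 0.0079, 0.008], [0.0138, 0.007, 0.0082], [0.0143, 0.006, 0.0082], [0.0149, 0.005, 0.0083], [0.0153, 0.0039, 0.0084]], angular=[[0, 0, -0.69], [0, 0, -0.69], [0, 0, -0.69], [0, 0, -0.69], [0, 0, -0.69], [0, 0, -0.69], [0, 0, -0.69], [0, 0, -0.69]], hand=[0, 0, 0, 0, 0, 0, 0, 0])

```text
clock: 2.83
position: [0.5376, 0.3455, 0.307]
ee_rot: [-0.001, 0.685, 0.728, -0.002]
contact_force: [-2.3, -1.7, -1.9]
width: 0.0279
gripper_force: 39.5
```

Call:
carry_out(linear=[[0.0156, 0.0028, 0.0085], [0.0159, 0.0017, 0.0085], [0.016, 0.0005, 0.0086], [0.0161, -0.0006, 0.0086], [0.0161, -0.0018, 0.0087], [0.0159, -0.003, 0.0087], [0.0157, -0.0041, 0.0087], [0.0154, -0.0052, 0.0087]], angular=[[0, 0, -0.69], [0, 0, -0.69], [0, 0, -0.69], [0, 0, -0.69], [0, 0, -0.69], [0, 0, -0.69], [0, 0, -0.69], [0, 0, -0.69]], hand=[0, 0, 0, 0, 0, 0, 0, 0])

```text
clock: 3.5
position: [0.6011, 0.341, 0.3413]
ee_rot: [-0.001, 0.828, 0.561, -0.002]
contact_force: [-2.2, -0.2, -2.7]
width: 0.0278
gripper_force: 39.5
```

Call:
carry_out(linear=[[0, 0, 0], [0, 0, 0], [0, 0, 0], [0, 0, 0]], angular=[[0, 0, 0], [0, 0, 0], [0, 0, 0], [0, 0, 0]], hand=[0, 0, 0, 0])

```text
clock: 3.83
position: [0.6011, 0.3409, 0.3421]
ee_rot: [0.0, 0.827, 0.562, -0.001]
contact_force: [-2.0, -1.7, -1.1]
width: 0.0277
gripper_force: 39.6
```

```bash
python3 - <<'E'
from h import *
a=snap("scene","s3")[1];b=snap("side","d3")[1]
c=lambda i,x,y:cv2.resize(i[y:y+130,x:x+130],None,fx=4,fy=4,interpolation=cv2.INTER_CUBIC)
cv2.imwrite("pics/m3.png",cv2.resize(np.hstack([c(a,270,140),c(b,190,95)]),(800,400)))
E
```

```text
(no output)
```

View pics/m3.png

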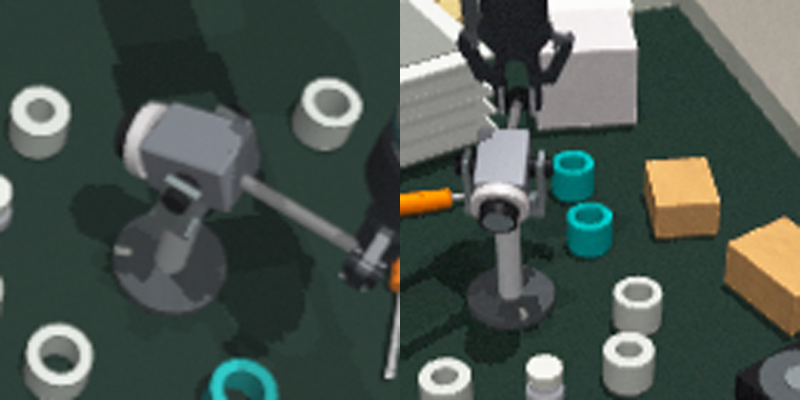

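```bash
python3 - <<'E'
from arc import *
np.set_printoptions(precision=4,suppress=True)
print(proj("side",(.5257,.1415,.163)),"seen",(222.5,164.2))
o=on("side",(222.5,164.2),.163);print("lens on z",o)
# head-box/ring: pin tip projections vs seen
for n,uv in(("scene",(236.4,159.6)),("side",(213.6,243.6))):print(n,proj(n,(.4395,-.084,.068)),uv)
for P in((.550,.205,.19),(.552,.201,.19),(.547,.208,.19)):
    for b in((.6011,.3409),):
        az=np.arctan2(P[1]-b[1],P[0]-b[0]);t=np.array((.4395,-.084))-P[:2]
        print(P,"lateral miss",-t[0]*np.sin(az)+t[1]*np.cos(az),"r",np.hypot(b[0]-P[0],b[1]-P[1]))
E
```

```text
[220.7142 167.3295] seen (222.5, 164.2)
lens on z [0.5355 0.1563 0.163 ]
scene [235.4174 159.5118] (236.4, 159.6)
side [213.0076 242.602 ] (213.6, 243.6)
(0.55, 0.205, 0.19) lateral miss -0.0017153432456167433 r 0.14518960017852514
(0.552, 0.201, 0.19) lateral miss -0.011771070065079964 r 0.14826604466296384
(0.547, 0.208, 0.19) lateral miss 0.01052655845392056 r 0.14348944212031764
```

Call:
carry_out(linear=[[0, 0, 0], [0, 0, 0], [0, 0, 0], [0, 0, 0], [0, 0, 0.03], [0, 0, 0.07], [0, 0, 0.07], [0, 0, 0.07]], angular=[[0, 0, 0], [0, 0, 0], [0, 0, 0], [0, 0, 0], [0, 0, 0], [0, 0, 0], [0, 0, 0], [0, 0, 0]], hand=[1, 1, 1, 1, 1, 1, 1, 1])

```text
clock: 4.6
position: [0.6014, 0.3413, 0.4636]
ee_rot: [-0.0, 0.827, 0.562, -0.0]
contact_force: [1.5, -0.5, -0.6]
width: 0.0855
gripper_force: 0.0
```

Call:
carry_out(linear=[[0, 0, 0], [0, 0, 0], [0, 0, 0]], angular=[[0, 0, 0], [0, 0, 0], [0, 0, 0]], hand=[1, 1, 1])

```text
clock: 4.85
position: [0.6014, 0.3412, 0.4622]
ee_rot: [-0.0, 0.827, 0.562, -0.0]
contact_force: [-0.2, -1.0, -0.8]
width: 0.0853
gripper_force: 0.0
```

```bash
python3 - <<'E'
from h import *
a=snap("scene","s4")[1];b=snap("side","d4")[1];st,w=snap("wrist","w4");print(st["position"],st["ee_rot"])
c=lambda i,x,y:cv2.resize(i[y:y+80,x:x+80],(400,400),interpolation=cv2.INTER_CUBIC)
A=c(a,310-10,160);A2=c(a,340,175)
cv2.imwrite("pics/m4.png",np.vstack([np.hstack([c(a,305,160),c(b,195,110)]),np.hstack([c(a,340,180)[:200],c(w,210,130)[:200]])]))
E
```

```text
[0.60137806 0.34114926 0.46052435] [-2.94955415e-04  8.27161686e-01  5.61961575e-01 -1.62674239e-03]
```

View pics/m4.png

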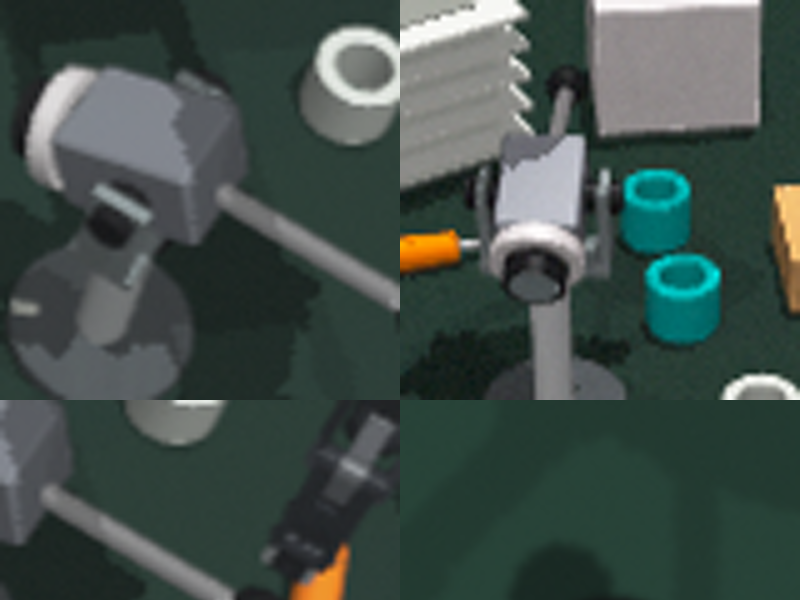

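```bash
python3 - <<'E'
from arc import *
np.set_printoptions(precision=4,suppress=True)
for nm,X in(("ball",(.6011,.3409,.187)),("pivot",(.55,.205,.19)),("lens",(.5257,.1415,.163)),("foot",(.55,.205,.01))):print(nm,proj("side",X),proj("scene",X))
print("seen side ball 228.4 126.4, pivot 223.3 147.9, lens 222 165.4")
for v in(217,219,221):print(tri(("scene",391.5,v),("side",228.4,126.4)))
st=pickle.load(open("pics/w4.pkl","rb"))
w=cv2.imread("pics/w4.png");print(proj("wrist",(.6011,.3409,.187),st))
a=cv2.imread("pics/s4.png");g=cv2.cvtColor(a,6);m=np.zeros_like(g);m[205:240,375:400]=(g<28)[205:240,375:400]
for r in m[205:240,375:400]:print(''.join('#' if x else '.' for x in r))
E
```

```text
ball [226.8698 126.4379] [390.3368 221.8294]
pivot [222.6388 148.5096] [335.9926 190.4771]
lens [220.7142 167.3295] [310.6227 182.7032]
foot [224.9041 190.3185] [324.253 223.885]
seen side ball 228.4 126.4, pivot 223.3 147.9, lens 222 165.4
(array([0.5997, 0.3359, 0.1953]), [np.float64(0.007167025751341578), np.float64(0.007167025751341613)])
(array([0.6016, 0.3381, 0.1925]), [np.float64(0.005469928996082765), np.float64(0.0054699289960826935)])
(array([0.6036, 0.3403, 0.1897]), [np.float64(0.003767636456953555), np.float64(0.003767636456953726)])
[253.0787 188.4944]
.........................
.........................
.........................
.........................
.........................
.........................
.........................
.........................
.........................
.........................
.........................
.........................
.........................
.........................
.........................
.........................
.........................
.........................
..........#..............
..........#..............
...........#.............
...........##............
............#............
.............###.........
.........................
.........................
.........................
.........................
.........................
.........................
.........................
.........................
.........................
.........................
.........................
```

View pics/w4.png

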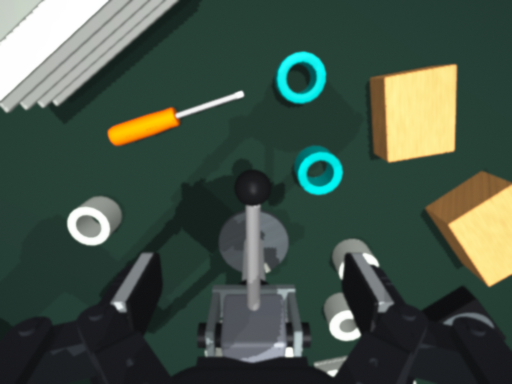

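Call:
carry_out(linear=[[-0.07, -0.003, 0], [-0.07, -0.003, 0], [-0.07, -0.003, 0], [-0.07, -0.003, -0.03], [-0.06, -0.004, -0.03], [-0.05, -0.004, -0.06], [-0.05, -0.003, -0.06], [-0.05, -0.003, -0.06]], angular=[[0, 0, -0.95], [0, 0, -0.95], [0, 0, -0.95], [0, 0, -0.95], [0, 0, -0.95], [0, 0, -0.95], [0, 0, -0.95], [0, 0, -0.95]], hand=[1, 1, 1, 1, 1, 1, 1, 1])

```text
clock: 5.67
position: [0.3547, 0.3276, 0.3407]
ee_rot: [0.0, 0.958, 0.287, -0.0]
contact_force: [-0.3, 0.1, 0.2]
width: 0.0856
gripper_force: 0.0
```

Call:
carry_out(linear=[[0, 0, -0.04], [0, 0, -0.04], [0, 0, 0], [0, 0, 0], [0, 0, 0]], angular=[[0, 0, -0.93], [0, 0, -0.93], [0, 0, 0], [0, 0, 0], [0, 0, 0]], hand=[1, 1, 1, 1, 1])

```text
clock: 6.08
position: [0.3572, 0.3285, 0.303]
ee_rot: [-0.0, 0.976, 0.217, 0.0]
contact_force: [0.6, -0.6, 0.9]
width: 0.0851
gripper_force: 0.0
```

```bash
cat >> h.py <<'E'
def look(f,near,rmax=.06,z=.022,t=115):
    st,im=snap("wrist",f);q=[]
    for b in blobs(im,white(im,t),800,20000):
        X=on("wrist",b[:2],z,st)
        if np.hypot(*(X[:2]-near))<rmax:q.append((X,b))
    print("TCP",np.round(st["position"],4),"rot",np.round(st["ee_rot"],4),"q",np.round(st["qpos"],2))
    for X,b in q:print("blob",np.round(b,1),"xy",np.round(X,4),"delta",np.round(X[:2]-st["position"][:2],4))
    return st,im
E
python3 - <<'E'
from h import *
look("w5",(.356,.328))
E
```

```text
TCP [0.3572 0.3285 0.303 ] rot [-1.000e-04  9.761e-01  2.172e-01  4.000e-04] q [ 0.6   0.23  1.85 -0.    1.07  1.73]
blob [ 253.9  188.7 4680.5] xy [0.3559 0.3256 0.022 ] delta [-0.0013 -0.0029]
```

Call:
carry_out(linear=[[0.015, -0.075, 0], [0.015, -0.075, 0], [0.015, -0.075, 0], [0.015, -0.075, 0], [0.015, -0.075, 0], [0.015, -0.075, 0], [0.015, -0.075, 0], [0.015, -0.075, 0]], angular=[[0, 0, 0], [0, 0, 0], [0, 0, 0], [0, 0, 0], [0, 0, 0], [0, 0, 0], [0, 0, 0], [0, 0, 0]], hand=[1, 1, 1, 1, 1, 1, 1, 1])

```text
clock: 6.8
position: [0.4173, 0.0261, 0.3041]
ee_rot: [0.001, 0.976, 0.217, 0.002]
contact_force: [0.6, -0.0, 0.3]
width: 0.0855
gripper_force: 0.0
```

Call:
carry_out(linear=[[0.015, -0.075, 0], [0.015, -0.075, 0], [0.015, -0.075, 0], [0, 0, 0], [0, 0, 0], [0, 0, 0]], angular=[[0, 0, 0], [0, 0, 0], [0, 0, 0], [0, 0, 0], [0, 0, 0], [0, 0, 0]], hand=[1, 1, 1, 1, 1, 1])

```text
clock: 7.3
position: [0.4391, -0.0845, 0.3031]
ee_rot: [-0.0, 0.976, 0.216, 0.0]
contact_force: [-1.1, 1.0, 0.3]
width: 0.0852
gripper_force: 0.0
```

```bash
python3 - <<'E'
from h import *
st,im=look("w6",(.44,-.084))
x=proj("wrist",(.4395,-.084,.068),st);print(x,proj("wrist",(.4395,-.084,.01),st))
E
```

```text
TCP [ 0.4391 -0.0845  0.3031] rot [-0.000e+00  9.764e-01  2.161e-01  4.000e-04] q [-0.35  0.17  1.92  0.    1.05  0.79]
blob [ 247.8  198.5 1152. ] xy [ 0.4278 -0.0864  0.022 ] delta [-0.0113 -0.0019]
[250.96445623 206.12701044] [251.10326926 181.03619839]
```

View pics/w6.png

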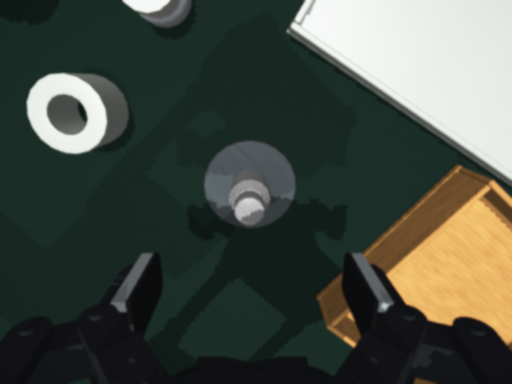

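```bash
python3 - <<'E'
from h import *
st=pickle.load(open("pics/w6.pkl","rb"));im=cv2.imread("pics/w6.png");g=cv2.cvtColor(im,6)
sub=g[135:235,195:305]
_,lab,s,c=cv2.connectedComponentsWithStats(((sub>66)).astype(np.uint8));k=1+np.argmax(s[1:,4]);print("foot",s[k]+[195,135,0,0,0])
print(g[196:232,249].tolist());print(g[210,225:272].tolist());print(g[184,198:302:3].tolist())
for uv in((249,210),(249,209),(250,210)):print(uv,on("wrist",uv,.068,st))
print(on("wrist",(250,184),.012,st))
E
```

```text
foot [ 204  141   91   85 5331]
[103, 136, 182, 208, 212, 208, 204, 202, 201, 199, 196, 193, 189, 188, 187, 186, 183, 177, 164, 143, 119, 107, 104, 105, 106, 105, 107, 105, 94, 76, 63, 52, 38, 29, 26, 26]
[61, 61, 62, 63, 63, 62, 61, 64, 80, 116, 157, 180, 188, 191, 190, 189, 187, 187, 186, 187, 188, 190, 189, 188, 187, 183, 179, 180, 181, 174, 160, 152, 150, 137, 123, 123, 131, 132, 115, 91, 72, 64, 61, 61, 61, 61, 60]
[41, 40, 78, 103, 102, 102, 101, 100, 101, 100, 100, 94, 91, 130, 148, 150, 151, 150, 148, 144, 144, 139, 83, 71, 82, 81, 82, 82, 84, 83, 83, 83, 74, 41, 40]
(249, 210) [ 0.43628884 -0.08398473  0.068     ]
(249, 209) [ 0.43697159 -0.08366888  0.068     ]
(250, 210) [ 0.43658293 -0.08461595  0.068     ]
[ 0.43724248 -0.08400505  0.012     ]
```

```bash
cat >> h.py <<'E'
def ring(f,near,rmax=.05,ts=(190,205,220),z=.044):
    st=pickle.load(open(f"pics/{f}.pkl","rb"));im=cv2.imread(f"pics/{f}.png");g=cv2.cvtColor(im,6)
    for t in ts:
        for c in cv2.findContours((g>t).astype(np.uint8),0,cv2.CHAIN_APPROX_NONE)[0]:
            h=cv2.convexHull(c)
            if len(h)<6 or cv2.contourArea(h)<800: continue
            e=cv2.fitEllipse(h);X=on("wrist",e[0],z,st)
            if np.hypot(*(X[:2]-near))<rmax: print(t,"c",np.round(e[0],1),"axes",np.round(e[1],1),"xy",np.round(X[:2],4),"d",np.round(X[:2]-st["position"][:2],4))
E
python3 - <<'E'
from h import *
ring("w5",(.356,.328));ring("w6",(.44,.06))
E
```

```text
190 c [254.1 188.8] axes [73.  80.3] xy [0.3626 0.3287] d [0.0054 0.0003]
205 c [253.8 188.8] axes [73.2 79.4] xy [0.3625 0.329 ] d [0.0054 0.0005]
220 c [253.8 189. ] axes [72.5 79.1] xy [0.3623 0.3289] d [0.0052 0.0005]
190 c [ 66.5 112.9] axes [71.3 85.7] xy [0.4399 0.0591] d [0.0008 0.1436]
205 c [ 66.6 112.8] axes [70.8 84.9] xy [0.44   0.0591] d [0.0008 0.1436]
220 c [ 66.6 112.8] axes [70.  84.4] xy [0.44   0.0591] d [0.0009 0.1435]
```

Call:
carry_out(linear=[[0, 0, 0], [0, 0, 0], [0, 0, 0], [0, 0, 0], [0, 0, 0], [0, 0, 0], [0, 0, 0], [0, 0, 0]], angular=[[0, 0, 0.955], [0, 0, 0.955], [0, 0, 0.955], [0, 0, 0.955], [0, 0, 0.955], [0, 0, 0.955], [0, 0, 0.955], [0, 0, 0.955]], hand=[1, 1, 1, 1, 1, 1, 1, 1])

```text
clock: 8.02
position: [0.4388, -0.0825, 0.3028]
ee_rot: [-0.0, 0.864, 0.503, 0.0]
contact_force: [0.6, 0.5, -0.5]
width: 0.0854
gripper_force: 0.0
```

Call:
carry_out(linear=[[0, 0, 0], [0, 0, 0], [0, 0, 0], [0, 0, 0], [0, 0, 0], [0, 0, 0], [0, 0, 0], [0, 0, 0]], angular=[[0, 0, 0.955], [0, 0, 0.955], [0, 0, 0.955], [0, 0, 0.955], [0, 0, 0.955], [0, 0, 0.955], [0, 0, 0.955], [0, 0, 0.955]], hand=[1, 1, 1, 1, 1, 1, 1, 1])

```text
clock: 8.68
position: [0.4388, -0.0824, 0.3028]
ee_rot: [-0.0, 0.673, 0.74, 0.0]
contact_force: [0.6, -0.4, -0.3]
width: 0.0854
gripper_force: 0.0
```

Call:
carry_out(linear=[[0, 0, 0], [0, 0, 0], [0, 0, 0], [0, 0, 0], [0, 0, 0], [0, 0, 0], [0, 0, 0], [0, 0, 0]], angular=[[0, 0, 0.955], [0, 0, 0.955], [0, 0, 0.955], [0, 0, 0.955], [0, 0, 0.955], [0, 0, 0.955], [0, 0, 0.955], [0, 0, 0.955]], hand=[1, 1, 1, 1, 1, 1, 1, 1])

```text
clock: 9.35
position: [0.4388, -0.0825, 0.3028]
ee_rot: [-0.0, 0.419, 0.908, 0.0]
contact_force: [-0.4, 0.2, 0.6]
width: 0.0853
gripper_force: 0.0
```

Call:
carry_out(linear=[[0, 0, 0], [0, 0, 0], [0, 0, 0]], angular=[[0, 0, 0], [0, 0, 0], [0, 0, 0]], hand=[1, 1, 1])

```text
clock: 9.6
position: [0.439, -0.0834, 0.3026]
ee_rot: [0.0, 0.422, 0.907, 0.0]
contact_force: [0.1, 0.2, -0.9]
width: 0.0853
gripper_force: 0.0
```

```bash
cat >> h.py <<'E'
def pin(f):
    st=pickle.load(open(f"pics/{f}.pkl","rb"));g=cv2.cvtColor(cv2.imread(f"pics/{f}.png"),6)
    u,v=proj("wrist",(.437,-.084,.012),st).astype(int)
    for t in (66,75):
        sub=(g[v-65:v+75,u-75:u+75]>t).astype(np.uint8)
        for c in cv2.findContours(sub,0,cv2.CHAIN_APPROX_NONE)[0]:
            if cv2.contourArea(c)<3000: continue
            e=cv2.fitEllipse(cv2.convexHull(c));ce=np.array(e[0])+[u-75,v-65];print("foot",t,np.round(ce,1),np.round(e[1],1),np.round(on("wrist",ce,.012,st),4))
    u,v=proj("wrist",(.437,-.084,.068),st).astype(int)
    for t in (140,160):
        sub=(g[v-25:v+25,u-25:u+25]>t).astype(np.uint8)
        for c in cv2.findContours(sub,0,cv2.CHAIN_APPROX_NONE)[0]:
            if cv2.contourArea(c)<250: continue
            e=cv2.fitEllipse(cv2.convexHull(c));ce=np.array(e[0])+[u-25,v-25];print("tip",t,np.round(ce,1),np.round(e[1],1),np.round(on("wrist",ce,.068,st),4))
E
python3 - <<'E'
from h import *
st,_=look("w7",(.44,-.084));pin("w6");pin("w7")
E
```

```text
TCP [ 0.439  -0.0834  0.3026] rot [1.000e-04 4.220e-01 9.066e-01 1.000e-04] q [-0.34  0.17  1.92  0.    1.05 -1.04]
foot 66 [249.5 182.6] [82.7 90.7] [ 0.4388 -0.0812  0.012 ]
foot 75 [249.4 182.9] [82.3 89.8] [ 0.4385 -0.0812  0.012 ]
tip 140 [247.7 208.2] [20.8 29.3] [ 0.4377 -0.0808  0.068 ]
tip 160 [247.8 207.8] [19.1 28.2] [ 0.438  -0.0808  0.068 ]
foot 66 [249.1 179.4] [87.9 91. ] [ 0.4339 -0.0826  0.012 ]
foot 75 [249.2 179.3] [87.3 89.7] [ 0.434  -0.0825  0.012 ]
```

```bash
for i in 1 2; do python3 - <<'E'
from h import *
st=pickle.load(open("pics/w6.pkl","rb"));print(st["position"])
print(on("wrist",(250,184),.012,st),on("wrist",(250,184),.012,st),np.array(manip.camera_params("wrist")["hand_eye"])[:3,3], np.round(manip.get_state()["position"],4))
E
done; sed -n 1,14p h.py | head -5; ls -la --time-sort pics | head -20
```

```text
[ 0.43914258 -0.08446434  0.30313719]
[ 0.43781582 -0.08216984  0.012     ] [ 0.43781582 -0.08216984  0.012     ] [ 0.0841564  -0.0010063   0.03046962] [ 0.439  -0.0836  0.3026]
[ 0.43914258 -0.08446434  0.30313719]
[ 0.43781582 -0.08216984  0.012     ] [ 0.43781582 -0.08216984  0.012     ] [ 0.0841564  -0.0010063   0.03046962] [ 0.439  -0.0836  0.3026]
from rig import manip
import cv2,numpy as np
from scipy.spatial.transform import Rotation as R
def cam(n,st=None):
    p=manip.camera_params(n)ls: unrecognized option '--time-sort'
Try 'ls --help' for more information.
```

```bash
python3 - <<'E'
from h import *
np.set_printoptions(precision=5,suppress=True)
for k in range(4):
    h=np.array(manip.camera_params("wrist")["hand_eye"]);v=np.array(manip.camera_params("scene")["view"])
    print(h[:3,3],h[:3,2],v[:3,3],manip.get_state()["position"]);manip.get_image("wrist")
E
```

```text
[ 0.08416 -0.00101  0.03047] [-0.32585 -0.00054  0.94542] [ 0.14305 -0.39836  1.46019] [ 0.439   -0.08361  0.30261]
[ 0.08416 -0.00101  0.03047] [-0.32585 -0.00054  0.94542] [ 0.14305 -0.39836  1.46019] [ 0.43903 -0.08382  0.3026 ]
[ 0.08416 -0.00101  0.03047] [-0.32586 -0.00054  0.94542] [ 0.14305 -0.39836  1.46019] [ 0.43904 -0.08397  0.30253]
[ 0.08416 -0.00101  0.03047] [-0.32586 -0.00054  0.94542] [ 0.14305 -0.39836  1.46019] [ 0.43906 -0.0841   0.3025 ]
```

```bash
python3 - <<'E'
from h import *
st,im=snap("wrist","w8");print(st["position"])
g=cv2.cvtColor(im,6);u,v=249,205
for r in range(130,232,3):print(r,' '.join("%3d"%x for x in g[r,198:302:4]))
E
```

```text
[ 0.4390636  -0.08421682  0.30247112]
130  37  37  37  37  37  37  43  43  43  43  43  43  43  43  43  43  43  44  44  43  43  43  43  43  43  43
133  36  38  38  37  36  37  39  43  43  41  35  36  37  42  39  38  42  43  43  43  43  44  43  43  43  43
136  37  37  38  37  38  37  42  42  39  41  75  89  97 105  97  83  66  43  42  43  44  43  43  43  43  44
139  37  37  36  37  38  37  36  40  73 106 115 115 117 116 119 121 121 103  63  42  42  43  43  44  44  43
142  36  38  38  37  37  36  39  98 114 114 116 116 116 118 121 121 120 120 116  88  40  43  43  43  43  43
145  35  35  36  37  33  38  95 113 114 115 115 116 119 121 120 119 119 118 117 115  82  39  43  43  43  43
148  27  27  24  35  28  84 101 113 113 114 117 119 120 118 118 118 117 115 114 116 115  80  44  43  43  44
151  28  27  23  23  56  93  95 108 114 116 118 117 116 117 116 116 114 114 115 116 115 114  60  43  43  44
154  28  27  25  28  51  89  94 106 116 116 115 116 114 114 114 113 113 115 115 114 115 114  98  41  44  43
157  27  27  27  44  50  54  90  98 111 113 115 113 113 112 112 113 113 113 113 114 112 11
[... 1909 characters left out ...]
 112 111 111  96  89  91  91  87  50  37  38  38  38
214  28  28  28  27  28  30  48  71  89  87  92 110 111 111 112 108  92  91  90  84  53  38  37  37  38  38
217  27  27  27  28  30  43  44  66  94  92  88  96 105 108 103  92  91  87  81  47  37  37  37  37  38  37
220  27  28  30  35  41  43  44  43  48  72  84  87  88  91  90  88  79  59  42  38  37  38  36  37  37  37
223  34  38  43  43  43  43  43  43  43  43  46  47  58  61  54  48  39  38  38  38  37  38  37  37  37  37
226  43  44  44  43  44  43  43  44  43  43  44  38  37  38  37  38  38  38  38  37  38  38  37  38  37  37
229  43  44  43  44  44  43  44  43  43  43  43  39  37  38  37  37  37  38  38  38  38  37  37  38  37  37
```

```bash
python3 - <<'E'
from h import *
for f,t,q in(("w6",(248.7,210.5),(249.5,183.5)),("w8",(249.5,205.3),(249.5,179.5))):
    st=pickle.load(open(f"pics/{f}.pkl","rb"));print(f,on("wrist",t,.068,st),on("wrist",q,.012,st))
E
```

```text
w6 [ 0.43642076 -0.08218004  0.068     ] [ 0.43804394 -0.08158916  0.012     ]
w8 [ 0.43543733 -0.08403089  0.068     ] [ 0.43427148 -0.08328151  0.012     ]
```

Call:
carry_out(linear=[[0.001, 0.072, 0], [0.001, 0.072, 0], [0, 0.072, 0], [0, 0.071, 0], [0, 0, 0], [0, 0, 0], [0, 0, 0], [0, 0, 0]], angular=[[0, 0, 0], [0, 0, 0], [0, 0, 0], [0, 0, 0], [0, 0, 0], [0, 0, 0], [0, 0, 0], [0, 0, 0]], hand=[1, 1, 1, 1, 1, 1, 1, 1])

```text
clock: 10.57
position: [0.4402, 0.0582, 0.3024]
ee_rot: [0.0, 0.423, 0.906, -0.0]
contact_force: [-0.7, 0.3, 0.8]
width: 0.0852
gripper_force: 0.0
```

```bash
python3 - <<'E'
from h import *
st,_=look("w9",(.44,.06));ring("w9",(.44,.06),ts=(115,160,200))
E
```

```text
TCP [0.4402 0.0582 0.3024] rot [ 1.000e-04  4.226e-01  9.063e-01 -2.000e-04] q [-0.03  0.17  1.93 -0.    1.04 -0.72]
blob [ 252.5  188.4 4683. ] xy [0.4404 0.0571 0.022 ] delta [ 0.0002 -0.0011]
115 c [252.8 188.2] axes [74.5 83.8] xy [0.4356 0.0631] d [-0.0046  0.0049]
160 c [252.7 188.6] axes [73.4 81.6] xy [0.4357 0.0628] d [-0.0045  0.0045]
200 c [252.5 188.8] axes [72.2 80.1] xy [0.4358 0.0626] d [-0.0045  0.0044]
```

Call:
carry_out(linear=[[-0.003, 0.003, -0.059], [-0.003, 0.003, -0.059], [0, 0, -0.059], [0, 0, -0.058], [0, 0, 0], [0, 0, 0], [0, 0, 0], [0, 0, 0]], angular=[[0, 0, 0], [0, 0, 0], [0, 0, 0], [0, 0, 0], [0, 0, 0], [0, 0, 0], [0, 0, 0], [0, 0, 0]], hand=[1, 1, 1, 1, 1, 0.5, 0.5, 0.5], force=40)

```text
clock: 11.28
position: [0.4382, 0.0617, 0.1868]
ee_rot: [0.002, 0.422, 0.906, 0.001]
contact_force: [-0.9, -0.1, 2.3]
width: 0.055
gripper_force: 41.8
```

Call:
carry_out(linear=[[0, 0, 0], [0, 0, 0], [0, 0, 0.03], [0, 0, 0.06], [0, 0, 0.06], [0, 0, 0.06], [0, 0, 0], [0, 0, 0]], angular=[[0, 0, 0], [0, 0, 0], [0, 0, 0], [0, 0, 0], [0, 0, 0], [0, 0, 0], [0, 0, 0], [0, 0, 0]], hand=[0.5, 0.5, 0.5, 0.5, 0.5, 0.5, 0.5, 0.5])

```text
clock: 11.95
position: [0.4376, 0.0623, 0.2923]
ee_rot: [0.003, 0.422, 0.907, 0.001]
contact_force: [-0.9, -0.4, -0.6]
width: 0.0545
gripper_force: 42.7
```

```bash
python3 - <<'E'
from h import *
np.set_printoptions(precision=4,suppress=True)
st,im=snap("wrist","w10");print(st["position"],st["width"])
E
```

```text
[0.4376 0.0623 0.2923] 0.054464632685997716
```

View pics/w10.png

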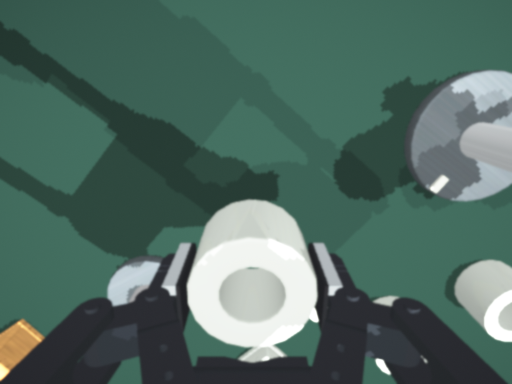

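```bash
cat >> h.py <<'E'
def inhand(f,rings,depth):
    st=pickle.load(open(f"pics/{f}.pkl","rb"));g=cv2.cvtColor(cv2.imread(f"pics/{f}.png"),6)
    p=manip.camera_params("wrist");M=np.array(p["hand_eye"])
    for u,v in rings:
        d=M[:3,:3]@[(u-p["cx"])/p["fx"],(v-p["cy"])/p["fy"],1];X=M[:3,3]+d*(depth-M[2,3])/d[2];print("tool",np.round(X,4))
E
python3 - <<'E'
from h import *
inhand("w10",[(252,296),(252,345),(189,288),(316,288),(252,292)],.1428)
g=cv2.cvtColor(cv2.imread("pics/w10.png"),6);print(g[195:352:2,252].tolist());print(g[292,180:325:2].tolist())
E
```

```text
tool [-0.002  -0.0009  0.1428]
tool [-0.0284 -0.0009  0.1428]
tool [ 0.0019 -0.0273  0.1428]
tool [0.002  0.0258 0.1428]
tool [-0.     -0.0009  0.1428]
[54, 54, 118, 202, 208, 207, 208, 209, 210, 210, 207, 205, 205, 204, 205, 205, 204, 204, 205, 205, 207, 223, 244, 246, 244, 244, 244, 244, 244, 243, 244, 244, 243, 243, 243, 238, 181, 183, 202, 202, 202, 202, 202, 202, 201, 202, 203, 203, 203, 203, 203, 203, 203, 203, 203, 203, 203, 202, 203, 202, 202, 202, 202, 212, 234, 244, 243, 243, 242, 242, 242, 242, 242, 242, 241, 232, 169, 192, 223]
[40, 34, 33, 78, 219, 242, 243, 243, 243, 243, 243, 243, 243, 243, 243, 243, 243, 243, 241, 223, 180, 180, 184, 188, 190, 192, 194, 195, 197, 198, 199, 201, 201, 201, 202, 203, 203, 203, 203, 201, 201, 200, 199, 199, 196, 195, 193, 191, 188, 185, 181, 176, 183, 232, 242, 243, 243, 243, 243, 243, 243, 243, 243, 243, 243, 243, 243, 242, 202, 65, 34, 34, 44]
```

Call:
carry_out(linear=[[-0.001, -0.072, 0], [-0.001, -0.072, 0], [-0.001, -0.072, 0], [-0.002, -0.072, 0], [0, 0, 0], [0, 0, 0], [0, 0, 0], [0, 0, 0]], angular=[[0, 0, 0], [0, 0, 0], [0, 0, 0], [0, 0, 0], [0, 0, 0], [0, 0, 0], [0, 0, 0], [0, 0, 0]], hand=[0.5, 0.5, 0.5, 0.5, 0.5, 0.5, 0.5, 0.5])

```text
clock: 12.67
position: [0.4341, -0.0808, 0.2892]
ee_rot: [-0.001, 0.422, 0.907, 0.0]
contact_force: [-1.1, 0.3, -1.0]
width: 0.0547
gripper_force: 42.7
```

Call:
carry_out(linear=[[0, 0, -0.02], [0, 0, -0.02], [0, 0, -0.014], [0, 0, -0.01], [0, 0, -0.01], [0, 0, 0], [0, 0, 0]], angular=[[0, 0, 0], [0, 0, 0], [0, 0, 0], [0, 0, 0], [0, 0, 0], [0, 0, 0], [0, 0, 0]], hand=[0.5, 0.5, 0.5, 0.5, 0.5, 0.5, 0.5])

```text
clock: 13.25
position: [0.4346, -0.0815, 0.2528]
ee_rot: [-0.0, 0.422, 0.907, 0.0]
contact_force: [1.1, -0.7, -0.5]
width: 0.0547
gripper_force: 42.8
```

Call:
carry_out(linear=[[0.001, 0, -0.006], [0, 0, -0.006], [0, 0, -0.006], [0, 0, -0.006], [0, 0, 0], [0, 0, 0]], angular=[[0, 0, 0], [0, 0, 0], [0, 0, 0], [0, 0, 0], [0, 0, 0], [0, 0, 0]], hand=[0.5, 0.5, 0.5, 0.5, 0.5, 0.5])

```text
clock: 13.75
position: [0.435, -0.0818, 0.2408]
ee_rot: [-0.0, 0.422, 0.907, 0.0]
contact_force: [-0.2, -0.0, -1.0]
width: 0.0548
gripper_force: 42.8
```

Call:
carry_out(linear=[[0, 0, -0.006], [0, 0, -0.006], [0, 0, -0.006], [0, 0, 0], [0, 0, 0]], angular=[[0, 0, 0], [0, 0, 0], [0, 0, 0], [0, 0, 0], [0, 0, 0]], hand=[0.5, 0.5, 0.5, 0.5, 0.5])

```text
clock: 14.17
position: [0.435, -0.0818, 0.2317]
ee_rot: [-0.0, 0.422, 0.907, 0.0]
contact_force: [-0.0, 0.1, -0.6]
width: 0.0548
gripper_force: 42.8
```

Call:
carry_out(linear=[[0, 0, -0.006], [0, 0, -0.006], [0, 0, -0.004], [0, 0, 0], [0, 0, 0]], angular=[[0, 0, 0], [0, 0, 0], [0, 0, 0], [0, 0, 0], [0, 0, 0]], hand=[0.5, 0.5, 0.5, 0.5, 0.5])

```text
clock: 14.58
position: [0.4356, -0.0826, 0.2281]
ee_rot: [0.002, 0.421, 0.907, -0.001]
contact_force: [-8.5, -0.4, 36.7]
width: 0.0544
gripper_force: 41.7
```

Call:
carry_out(linear=[[0, 0, 0.02], [0, 0, 0.06], [0, 0, 0.07], [-0.005, -0.068, 0], [-0.008, -0.068, 0], [-0.008, -0.068, 0], [-0.008, -0.068, 0], [-0.008, -0.068, 0]], angular=[[0, 0, 0], [0, 0, 0], [0, 0, 0], [0, 0, 0], [0, 0, 0], [0, 0, 0], [0, 0, 0], [0, 0, 0]], hand=[0.5, 0.5, 0.5, 0.5, 0.5, 0.5, 0.5, 0.5])

```text
clock: 15.25
position: [0.4161, -0.2532, 0.2992]
ee_rot: [0.0, 0.422, 0.907, 0.0]
contact_force: [0.0, -0.1, -0.6]
width: 0.054
gripper_force: 43.0
```

Call:
carry_out(linear=[[-0.008, -0.068, 0], [-0.008, -0.068, 0], [-0.007, -0.068, 0], [0, 0, -0.04], [0, 0, -0.06], [0, 0, -0.06], [0, 0, -0.04], [0, 0, 0]], angular=[[0, 0, 0], [0, 0, 0], [0, 0, 0], [0, 0, 0], [0, 0, 0], [0, 0, 0], [0, 0, 0], [0, 0, 0]], hand=[0.5, 0.5, 0.5, 0.5, 0.5, 0.5, 0.5, 0.5])

```text
clock: 15.92
position: [0.4036, -0.3524, 0.1949]
ee_rot: [-0.004, 0.422, 0.906, 0.002]
contact_force: [-1.1, 1.6, -0.2]
width: 0.0548
gripper_force: 43.0
```

Call:
carry_out(linear=[[0, 0, 0], [0, 0, -0.006], [0, 0, -0.006], [0, 0, 0], [0, 0, 0]], angular=[[0, 0, 0], [0, 0, 0], [0, 0, 0], [0, 0, 0], [0, 0, 0]], hand=[0.5, 0.5, 0.5, 0.5, 0.5])

```text
clock: 16.33
position: [0.4053, -0.354, 0.1939]
ee_rot: [0.001, 0.422, 0.907, -0.0]
contact_force: [-0.9, 0.9, -1.6]
width: 0.0549
gripper_force: 43.0
```

Call:
carry_out(linear=[[0, 0, -0.004], [0, 0, -0.004], [0, 0, -0.004], [0, 0, 0], [0, 0, 0]], angular=[[0, 0, 0], [0, 0, 0], [0, 0, 0], [0, 0, 0], [0, 0, 0]], hand=[0.5, 0.5, 0.5, 0.5, 0.5])

```text
clock: 16.75
position: [0.4051, -0.3536, 0.1905]
ee_rot: [0.001, 0.422, 0.907, -0.0]
contact_force: [-4.9, 4.8, 24.8]
width: 0.0544
gripper_force: 44.7
```

Call:
carry_out(linear=[[0, 0, 0], [0, 0, 0], [0, 0, 0], [0, 0, 0.05], [0, 0, 0.07], [0, 0, 0.07], [0, 0, 0.04], [-0.005, 0.076, 0]], angular=[[0, 0, 0], [0, 0, 0], [0, 0, 0], [0, 0, 0], [0, 0, 0], [0, 0, 0], [0, 0, 0], [0, 0, 0]], hand=[0.85, 0.85, 0.85, 0.85, 0.85, 0.85, 0.85, 1])

```text
clock: 17.42
position: [0.4055, -0.3222, 0.3069]
ee_rot: [0.008, 0.423, 0.906, -0.004]
contact_force: [1.7, -0.5, -0.2]
width: 0.0823
gripper_force: 0.0
```

Call:
carry_out(linear=[[-0.005, 0.076, 0], [-0.005, 0.076, 0], [-0.005, 0.076, 0], [-0.005, 0.076, 0], [-0.005, 0.076, 0], [-0.005, 0.076, 0], [-0.005, 0.076, 0], [-0.005, 0.076, 0]], angular=[[0, 0, 0], [0, 0, 0], [0, 0, 0], [0, 0, 0], [0, 0, 0], [0, 0, 0], [0, 0, 0], [0, 0, 0]], hand=[1, 1, 1, 1, 1, 1, 1, 1])

```text
clock: 18.08
position: [0.382, -0.0102, 0.3017]
ee_rot: [-0.0, 0.422, 0.906, 0.0]
contact_force: [1.2, 0.1, -0.5]
width: 0.0856
gripper_force: 0.0
```

Call:
carry_out(linear=[[-0.005, 0.076, 0], [-0.005, 0.076, 0], [-0.005, 0.076, 0], [-0.005, 0.076, 0], [-0.005, 0.076, 0], [-0.005, 0.076, 0], [-0.005, 0.076, 0], [-0.005, 0.076, 0]], angular=[[0, 0, 0], [0, 0, 0], [0, 0, 0], [0, 0, 0], [0, 0, 0], [0, 0, 0], [0, 0, 0], [0, 0, 0]], hand=[1, 1, 1, 1, 1, 1, 1, 1])

```text
clock: 18.75
position: [0.3619, 0.2942, 0.3015]
ee_rot: [-0.0, 0.422, 0.907, -0.0]
contact_force: [1.3, -0.3, -0.6]
width: 0.0851
gripper_force: 0.0
```

Call:
carry_out(linear=[[0, 0.07, 0], [0, 0, 0], [0, 0, 0], [0, 0, 0], [0, 0, 0]], angular=[[0, 0, 0], [0, 0, 0], [0, 0, 0], [0, 0, 0], [0, 0, 0]], hand=[1, 1, 1, 1, 1])

```text
clock: 19.17
position: [0.3624, 0.3261, 0.3015]
ee_rot: [-0.0, 0.422, 0.906, -0.001]
contact_force: [-0.4, 0.4, -0.9]
width: 0.0851
gripper_force: 0.0
```

```bash
cat >> h.py <<'E'
def top(f,near,rmax=.06):
    # silhouette of the whole sleeve (low threshold) and bright top face, by adaptive split
    st=pickle.load(open(f"pics/{f}.pkl","rb"));g=cv2.cvtColor(cv2.imread(f"pics/{f}.png"),6)
    for c in cv2.findContours((g>100).astype(np.uint8),0,cv2.CHAIN_APPROX_NONE)[0]:
        h=cv2.convexHull(c);a=cv2.contourArea(h)
        if not 1500<a<12000: continue
        m=cv2.moments(h);X=on("wrist",(m["m10"]/m["m00"],m["m01"]/m["m00"]),.022,st)
        if np.hypot(*(X[:2]-near))>rmax: continue
        mk=cv2.drawContours(np.zeros_like(g),[h],-1,1,-1)
        mx=np.percentile(g[mk>0],95);print("silh",np.round(X[:2],4),"bbox",cv2.boundingRect(c),"bright",mx)
        b=((g>mx-14)&(mk>0)).astype(np.uint8);b=cv2.morphologyEx(b,cv2.MORPH_OPEN,np.ones((3,3),np.uint8))
        cs,hi=cv2.findContours(b,cv2.RETR_CCOMP,cv2.CHAIN_APPROX_NONE)
        k=max(range(len(cs)),key=lambda i:cv2.contourArea(cs[i]))
        e=cv2.fitEllipse(cv2.convexHull(cs[k]));Y=on("wrist",e[0],.044,st)
        ho=[cs[i] for i in range(len(cs)) if hi[0][i][3]==k];ho=max(ho,key=cv2.contourArea) if ho else None
        print("top",np.round(e[0],1),np.round(e[1],1),"xy",np.round(Y[:2],4),"d",np.round(Y[:2]-st["position"][:2],4),"hole",None if ho is None else cv2.boundingRect(ho))
E
python3 - <<'E'
from h import *
st,_=look("w11",(.36,.327));top("w11",(.36,.327));top("w9",(.438,.06))
E
```

```text
TCP [0.3624 0.3261 0.3015] rot [-2.000e-04  4.224e-01  9.064e-01 -8.000e-04] q [ 0.59  0.23  1.85 -0.    1.07 -0.11]
blob [ 250.3  186.9 4646. ] xy [0.3598 0.3248 0.022 ] delta [-0.0026 -0.0013]
silh [0.3597 0.3249] bbox (213, 145, 75, 83) bright 255.0
top [255.8 173.8] [31.7 59.9] xy [0.3517 0.3411] d [-0.0107  0.0149] hole None
```

Call:
carry_out(linear=[[-0.004, -0.001, -0.058], [-0.004, -0.001, -0.058], [0, 0, -0.058], [0, 0, -0.058], [0, 0, 0], [0, 0, 0], [0, 0, 0], [0, 0, 0]], angular=[[0, 0, 0], [0, 0, 0], [0, 0, 0], [0, 0, 0], [0, 0, 0], [0, 0, 0], [0, 0, 0], [0, 0, 0]], hand=[1, 1, 1, 1, 1, 0.5, 0.5, 0.5])

```text
clock: 19.88
position: [0.3595, 0.3263, 0.1881]
ee_rot: [0.001, 0.422, 0.906, 0.001]
contact_force: [-0.8, -1.4, 0.0]
width: 0.0559
gripper_force: 42.1
```

Call:
carry_out(linear=[[0, 0, 0], [0, 0, 0], [0, 0, 0.03], [0, 0, 0.06], [0, 0, 0.06], [0, 0, 0.06], [0, 0, 0], [0, 0, 0]], angular=[[0, 0, 0], [0, 0, 0], [0, 0, 0], [0, 0, 0], [0, 0, 0], [0, 0, 0], [0, 0, 0], [0, 0, 0]], hand=[0.5, 0.5, 0.5, 0.5, 0.5, 0.5, 0.5, 0.5])

```text
clock: 20.55
position: [0.359, 0.3266, 0.2936]
ee_rot: [0.002, 0.422, 0.907, 0.003]
contact_force: [-0.4, -0.5, -1.9]
width: 0.0557
gripper_force: 43.1
```

```bash
python3 - <<'E'
from h import *
st,im=snap("wrist","w12");print(st["position"],st["width"])
for f in("w10","w12"):
    g=cv2.cvtColor(cv2.imread(f"pics/{f}.png"),6);m=(g>228).astype(np.uint8);m[:200]=0
    c=[x for x in cv2.findContours(m,0,1)[0] if cv2.contourArea(x)>2000]
    for x in c:print(f,cv2.boundingRect(x))
    h=cv2.findContours(((g<228)&(g>120)).astype(np.uint8)[255:335,210:300],0,1)[0]
    print([cv2.boundingRect(x) for x in h if cv2.contourArea(x)>1000], g[230:350:4,252].tolist())
E
```

```text
[0.35903997 0.3265928  0.29357413] 0.0557310479444846
w10 (188, 238, 130, 118)
[(8, 11, 69, 57)] [205, 205, 235, 245, 244, 244, 244, 244, 243, 225, 199, 202, 202, 202, 202, 204, 204, 203, 203, 203, 202, 202, 203, 224, 244, 242, 242, 242, 241, 202]
w12 (189, 227, 127, 110)
[(0, 0, 86, 67)] [255, 247, 234, 233, 232, 166, 85, 76, 76, 93, 183, 183, 183, 183, 185, 185, 185, 184, 184, 183, 184, 184, 187, 230, 232, 231, 231, 183, 56, 55]
```

Call:
carry_out(linear=[[0.014, -0.075, 0], [0.014, -0.075, 0], [0.014, -0.075, 0], [0.014, -0.075, 0], [0.014, -0.075, 0], [0.014, -0.075, 0], [0.014, -0.075, 0], [0.014, -0.075, 0]], angular=[[0, 0, 0], [0, 0, 0], [0, 0, 0], [0, 0, 0], [0, 0, 0], [0, 0, 0], [0, 0, 0], [0, 0, 0]], hand=[0.5, 0.5, 0.5, 0.5, 0.5, 0.5, 0.5, 0.5])

```text
clock: 21.27
position: [0.4137, 0.0245, 0.2898]
ee_rot: [-0.001, 0.422, 0.907, -0.0]
contact_force: [1.7, -0.0, -1.3]
width: 0.0555
gripper_force: 43.0
```

Call:
carry_out(linear=[[0.015, -0.075, 0], [0.015, -0.075, 0], [0.015, -0.071, 0], [0, 0, 0], [0, 0, 0], [0, 0, 0], [0, 0, 0]], angular=[[0, 0, 0], [0, 0, 0], [0, 0, 0], [0, 0, 0], [0, 0, 0], [0, 0, 0], [0, 0, 0]], hand=[0.5, 0.5, 0.5, 0.5, 0.5, 0.5, 0.5])

```text
clock: 21.85
position: [0.4362, -0.0831, 0.2901]
ee_rot: [-0.001, 0.422, 0.907, 0.0]
contact_force: [0.5, 0.1, -1.3]
width: 0.0554
gripper_force: 43.1
```

Call:
carry_out(linear=[[0, 0, -0.02], [0, 0, -0.02], [0, 0, -0.014], [0, 0, -0.01], [0, 0, -0.01], [0, 0, 0], [0, 0, 0]], angular=[[0, 0, 0], [0, 0, 0], [0, 0, 0], [0, 0, 0], [0, 0, 0], [0, 0, 0], [0, 0, 0]], hand=[0.5, 0.5, 0.5, 0.5, 0.5, 0.5, 0.5])

```text
clock: 22.43
position: [0.4371, -0.084, 0.2539]
ee_rot: [-0.0, 0.422, 0.907, 0.0]
contact_force: [0.4, 0.1, -0.6]
width: 0.056
gripper_force: 43.1
```

Call:
carry_out(linear=[[0.001, -0.001, -0.008], [0, 0, -0.008], [0, 0, -0.008], [0, 0, -0.008], [0, 0, -0.006], [0, 0, 0], [0, 0, 0]], angular=[[0, 0, 0], [0, 0, 0], [0, 0, 0], [0, 0, 0], [0, 0, 0], [0, 0, 0], [0, 0, 0]], hand=[0.5, 0.5, 0.5, 0.5, 0.5, 0.5, 0.5])

```text
clock: 23.02
position: [0.4375, -0.0848, 0.2347]
ee_rot: [-0.0, 0.422, 0.907, 0.0]
contact_force: [-0.4, -1.0, -1.3]
width: 0.0557
gripper_force: 43.1
```

Call:
carry_out(linear=[[0, 0, -0.006], [0, 0, -0.006], [0, 0, 0], [0, 0, 0]], angular=[[0, 0, 0], [0, 0, 0], [0, 0, 0], [0, 0, 0]], hand=[0.5, 0.5, 0.5, 0.5])

```text
clock: 23.35
position: [0.4375, -0.0848, 0.2288]
ee_rot: [-0.0, 0.422, 0.907, 0.0]
contact_force: [0.0, 0.1, -0.7]
width: 0.0558
gripper_force: 43.1
```

Call:
carry_out(linear=[[0, 0, -0.006], [0, 0, -0.006], [0, 0, 0], [0, 0, 0]], angular=[[0, 0, 0], [0, 0, 0], [0, 0, 0], [0, 0, 0]], hand=[0.5, 0.5, 0.5, 0.5])

```text
clock: 23.68
position: [0.4375, -0.0848, 0.2227]
ee_rot: [-0.0, 0.422, 0.907, 0.0]
contact_force: [0.1, 0.3, -0.8]
width: 0.0559
gripper_force: 43.1
```

Call:
carry_out(linear=[[0, 0, -0.006], [0, 0, -0.006], [0, 0, 0], [0, 0, 0]], angular=[[0, 0, 0], [0, 0, 0], [0, 0, 0], [0, 0, 0]], hand=[0.5, 0.5, 0.5, 0.5])

```text
clock: 24.02
position: [0.4375, -0.0848, 0.2167]
ee_rot: [-0.0, 0.422, 0.907, 0.0]
contact_force: [0.4, -1.0, -0.9]
width: 0.0553
gripper_force: 43.1
```

Call:
carry_out(linear=[[0, 0, 0.05], [0, 0, 0.06], [0, 0, 0.06], [0.052, -0.044, 0], [0.053, -0.045, 0], [0.053, -0.045, 0], [0.053, -0.045, 0], [0.053, -0.045, 0]], angular=[[0, 0, 0], [0, 0, 0], [0, 0, 0], [0, 0, 0], [0, 0, 0], [0, 0, 0], [0, 0, 0], [0, 0, 0]], hand=[0.5, 0.5, 0.5, 0.5, 0.5, 0.5, 0.5, 0.5])

```text
clock: 24.68
position: [0.5706, -0.1978, 0.3021]
ee_rot: [0.0, 0.422, 0.907, 0.0]
contact_force: [0.4, 1.0, -0.7]
width: 0.0558
gripper_force: 43.4
```

Call:
carry_out(linear=[[0.053, -0.045, 0], [0.052, -0.043, 0], [0, 0, -0.04], [0, 0, -0.06], [0, 0, -0.06], [0, 0, -0.04], [0, 0, 0], [0, 0, 0]], angular=[[0, 0, 0], [0, 0, 0], [0, 0, 0], [0, 0, 0], [0, 0, 0], [0, 0, 0], [0, 0, 0], [0, 0, 0]], hand=[0.5, 0.5, 0.5, 0.5, 0.5, 0.5, 0.5, 0.5])

```text
clock: 25.35
position: [0.6218, -0.2407, 0.2007]
ee_rot: [-0.002, 0.422, 0.907, 0.0]
contact_force: [-0.1, -0.1, 0.9]
width: 0.0555
gripper_force: 43.4
```

Call:
carry_out(linear=[[0, 0, -0.004], [0, 0, -0.004], [0, 0, 0], [0, 0, 0]], angular=[[0, 0, 0], [0, 0, 0], [0, 0, 0], [0, 0, 0]], hand=[0.5, 0.5, 0.5, 0.5])

```text
clock: 25.68
position: [0.6224, -0.2409, 0.1993]
ee_rot: [0.001, 0.422, 0.907, -0.0]
contact_force: [-0.1, 0.2, -0.9]
width: 0.0558
gripper_force: 43.4
```

Call:
carry_out(linear=[[0, 0, -0.004], [0, 0, -0.004], [0, 0, -0.004], [0, 0, 0], [0, 0, 0]], angular=[[0, 0, 0], [0, 0, 0], [0, 0, 0], [0, 0, 0], [0, 0, 0]], hand=[0.5, 0.5, 0.5, 0.5, 0.5])

```text
clock: 26.1
position: [0.6221, -0.2409, 0.1931]
ee_rot: [0.0, 0.422, 0.907, 0.0]
contact_force: [-1.5, 0.4, 5.5]
width: 0.0557
gripper_force: 43.8
```

Call:
carry_out(linear=[[0, 0, 0], [0, 0, 0], [0, 0, 0], [0, 0, 0.05], [0, 0, 0.07], [0, 0, 0.07], [0, 0, 0.03], [0, 0, 0]], angular=[[0, 0, 0], [0, 0, 0], [0, 0, 0], [0, 0, 0], [0, 0, 0], [0, 0, 0], [0, 0, 0], [0, 0, -0.95]], hand=[0.9, 0.9, 0.9, 0.9, 0.9, 0.9, 0.9, 1])

```text
clock: 26.77
position: [0.6234, -0.2414, 0.3072]
ee_rot: [0.005, 0.457, 0.89, 0.0]
contact_force: [-0.0, 0.1, -0.2]
width: 0.0851
gripper_force: 0.0
```

Call:
carry_out(linear=[[0.007, 0.049, 0], [0.007, 0.049, 0], [0.007, 0.049, 0], [0.007, 0.049, 0], [0.007, 0.049, 0], [0.007, 0.049, 0], [0.007, 0.049, 0], [0.007, 0.049, 0]], angular=[[0, 0, -0.955], [0, 0, -0.955], [0, 0, -0.955], [0, 0, -0.955], [0, 0, -0.955], [0, 0, -0.955], [0, 0, -0.955], [0, 0, -0.955]], hand=[1, 1, 1, 1, 1, 1, 1, 1])

```text
clock: 27.43
position: [0.6501, -0.0436, 0.3017]
ee_rot: [-0.0, 0.704, 0.71, -0.0]
contact_force: [0.3, -0.3, -0.6]
width: 0.0855
gripper_force: 0.0
```

Call:
carry_out(linear=[[0.007, 0.049, 0], [0.008, 0.049, 0], [0.008, 0.049, 0], [0.008, 0.049, 0], [0.008, 0.049, 0], [0.008, 0.049, 0], [0.007, 0.048, 0], [0, 0, 0]], angular=[[0, 0, -0.955], [0, 0, -0.955], [0, 0, -0.955], [0, 0, -0.955], [0, 0, -0.955], [0, 0, -0.955], [0, 0, -0.955], [0, 0, 0]], hand=[1, 1, 1, 1, 1, 1, 1, 1])

```text
clock: 28.1
position: [0.6773, 0.1306, 0.3015]
ee_rot: [-0.001, 0.865, 0.501, 0.001]
contact_force: [0.2, 0.1, -0.7]
width: 0.0854
gripper_force: 0.0
```

Call:
carry_out(linear=[[0, 0, 0], [0, 0, 0], [0, 0, 0], [0, 0, 0]], angular=[[0, 0, 0], [0, 0, 0], [0, 0, 0], [0, 0, 0]], hand=[1, 1, 1, 1])

```text
clock: 28.43
position: [0.677, 0.125, 0.3019]
ee_rot: [0.0, 0.866, 0.5, -0.0]
contact_force: [-0.3, 0.1, 0.4]
width: 0.0856
gripper_force: 0.0
```

```bash
python3 - <<'E'
from h import *
st,im=look("w13",(.677,.128),rmax=.15)
w,x,y,z=st["ee_rot"];print(R.from_quat([x,y,z,w]).as_matrix()[:,0])
E
```

```text
TCP [0.677  0.125  0.3019] rot [ 2.00e-04  8.66e-01  5.00e-01 -2.00e-04] q [ 0.08  0.51  1.39 -0.    1.24  0.61]
blob [ 198.9  312.8 6523.5] xy [0.5688 0.0396 0.022 ] delta [-0.1083 -0.0854]
blob [ 250.8  187.2 4486. ] xy [0.6755 0.1248 0.022 ] delta [-0.0015 -0.0002]
[ 4.99994696e-01  8.66028339e-01 -4.68216203e-04]
```

View pics/w13.png

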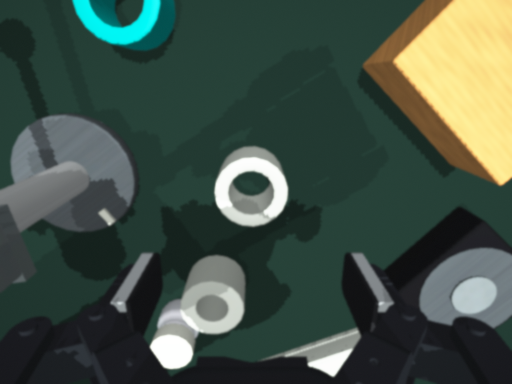

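Call:
carry_out(linear=[[-0.001, 0.002, -0.058], [0, 0.001, -0.058], [0, 0, -0.058], [0, 0, -0.058], [0, 0, 0], [0, 0, 0], [0, 0, 0], [0, 0, 0]], angular=[[0, 0, 0], [0, 0, 0], [0, 0, 0], [0, 0, 0], [0, 0, 0], [0, 0, 0], [0, 0, 0], [0, 0, 0]], hand=[1, 1, 1, 1, 1, 0.5, 0.5, 0.5])

```text
clock: 29.15
position: [0.6778, 0.1275, 0.1888]
ee_rot: [0.001, 0.866, 0.5, 0.002]
contact_force: [-0.3, -0.6, 0.8]
width: 0.0543
gripper_force: 42.2
```

Call:
carry_out(linear=[[0, 0, 0], [0, 0, 0], [0, 0, 0.03], [0, 0, 0.06], [0, 0, 0.06], [0, 0, 0.06], [0, 0, 0], [0, 0, 0]], angular=[[0, 0, 0], [0, 0, 0], [0, 0, 0], [0, 0, 0], [0, 0, 0], [0, 0, 0], [0, 0, 0], [0, 0, 0]], hand=[0.5, 0.5, 0.5, 0.5, 0.5, 0.5, 0.5, 0.5])

```text
clock: 29.82
position: [0.6771, 0.1278, 0.2942]
ee_rot: [0.001, 0.866, 0.5, 0.003]
contact_force: [-0.1, 0.1, -1.0]
width: 0.0545
gripper_force: 42.6
```

```bash
python3 - <<'E'
from h import *
st,im=snap("wrist","w14");print(st["position"],st["width"])
g=cv2.cvtColor(im,6);print(g[222:360:3,252].tolist())
E
```

```text
[0.67707038 0.12783375 0.29421225] 0.054528673335021066
[155, 156, 162, 250, 253, 250, 250, 250, 249, 248, 176, 37, 37, 37, 36, 44, 122, 129, 128, 128, 127, 128, 128, 128, 129, 129, 128, 129, 129, 128, 128, 128, 128, 141, 176, 174, 173, 171, 171, 133, 57, 56, 55, 56, 55, 54]
```

Call:
carry_out(linear=[[-0.06, -0.053, 0], [-0.06, -0.053, 0], [-0.06, -0.053, 0], [-0.06, -0.053, 0], [-0.06, -0.053, 0], [-0.06, -0.053, 0], [-0.06, -0.053, 0], [-0.06, -0.053, 0]], angular=[[0, 0, 0], [0, 0, 0], [0, 0, 0], [0, 0, 0], [0, 0, 0], [0, 0, 0], [0, 0, 0], [0, 0, 0]], hand=[0.5, 0.5, 0.5, 0.5, 0.5, 0.5, 0.5, 0.5])

```text
clock: 30.53
position: [0.4341, -0.0848, 0.2896]
ee_rot: [-0.001, 0.866, 0.501, -0.001]
contact_force: [0.1, -1.8, -0.0]
width: 0.0544
gripper_force: 42.6
```

Call:
carry_out(linear=[[0, 0, 0], [0, 0, 0], [0, 0, -0.02], [0, 0, -0.02], [0, 0, -0.014], [0, 0, -0.01], [0, 0, 0], [0, 0, 0]], angular=[[0, 0, 0], [0, 0, 0], [0, 0, 0], [0, 0, 0], [0, 0, 0], [0, 0, 0], [0, 0, 0], [0, 0, 0]], hand=[0.5, 0.5, 0.5, 0.5, 0.5, 0.5, 0.5, 0.5])

```text
clock: 31.2
position: [0.437, -0.0839, 0.2585]
ee_rot: [-0.0, 0.866, 0.501, -0.0]
contact_force: [-0.0, -0.5, -0.8]
width: 0.0544
gripper_force: 42.6
```

Call:
carry_out(linear=[[0, -0.001, -0.01], [0, 0, -0.01], [0, 0, -0.01], [0, 0, -0.008], [0, 0, -0.008], [0, 0, 0], [0, 0, 0]], angular=[[0, 0, 0], [0, 0, 0], [0, 0, 0], [0, 0, 0], [0, 0, 0], [0, 0, 0], [0, 0, 0]], hand=[0.5, 0.5, 0.5, 0.5, 0.5, 0.5, 0.5])

```text
clock: 31.78
position: [0.4365, -0.0848, 0.2357]
ee_rot: [-0.0, 0.866, 0.5, -0.0]
contact_force: [0.9, 0.0, -0.9]
width: 0.0543
gripper_force: 42.6
```

Call:
carry_out(linear=[[0, 0, -0.006], [0, 0, -0.006], [0, 0, 0], [0, 0, 0]], angular=[[0, 0, 0], [0, 0, 0], [0, 0, 0], [0, 0, 0]], hand=[0.5, 0.5, 0.5, 0.5])

```text
clock: 32.12
position: [0.4365, -0.0848, 0.2298]
ee_rot: [-0.0, 0.866, 0.5, -0.0]
contact_force: [0.5, 0.7, 0.2]
width: 0.0545
gripper_force: 42.6
```

Call:
carry_out(linear=[[0, 0, -0.006], [0, 0, -0.006], [0, 0, 0], [0, 0, 0]], angular=[[0, 0, 0], [0, 0, 0], [0, 0, 0], [0, 0, 0]], hand=[0.5, 0.5, 0.5, 0.5])

```text
clock: 32.45
position: [0.4365, -0.0848, 0.2237]
ee_rot: [-0.0, 0.866, 0.5, -0.0]
contact_force: [0.2, -0.4, -0.4]
width: 0.054
gripper_force: 42.6
```

Call:
carry_out(linear=[[0, 0, -0.008], [0, 0, -0.008], [0, 0, 0]], angular=[[0, 0, 0], [0, 0, 0], [0, 0, 0]], hand=[0.5, 0.5, 0.5])

```text
clock: 32.7
position: [0.4362, -0.0847, 0.2152]
ee_rot: [-0.001, 0.866, 0.5, -0.0]
contact_force: [0.5, 0.5, -0.4]
width: 0.0542
gripper_force: 42.6
```

Call:
carry_out(linear=[[0, 0, 0.05], [0, 0, 0.06], [0, 0, 0.06], [0.079, -0.018, 0], [0.079, -0.018, 0], [0.079, -0.018, 0], [0.079, -0.019, 0], [0.079, -0.019, 0]], angular=[[0, 0, 0], [0, 0, 0], [0, 0, 0], [0, 0, 0], [0, 0, 0], [0, 0, 0], [0, 0, 0], [0, 0, 0]], hand=[0.5, 0.5, 0.5, 0.5, 0.5, 0.5, 0.5, 0.5])

```text
clock: 33.37
position: [0.6356, -0.1311, 0.3008]
ee_rot: [-0.0, 0.866, 0.5, -0.0]
contact_force: [-0.1, -0.2, -0.7]
width: 0.0546
gripper_force: 43.7
```

Call:
carry_out(linear=[[0, 0, 0], [0, 0, -0.04], [0, 0, -0.06], [0, 0, -0.06], [0, 0, -0.034], [0, 0, 0], [0, 0, 0]], angular=[[0, 0, 0], [0, 0, 0], [0, 0, 0], [0, 0, 0], [0, 0, 0], [0, 0, 0], [0, 0, 0]], hand=[0.5, 0.5, 0.5, 0.5, 0.5, 0.5, 0.5])

```text
clock: 33.95
position: [0.6336, -0.1307, 0.2029]
ee_rot: [-0.001, 0.866, 0.5, -0.001]
contact_force: [0.5, 0.8, -0.5]
width: 0.0541
gripper_force: 43.7
```

Call:
carry_out(linear=[[0, 0, -0.005], [0, 0, -0.005], [0, 0, -0.005], [0, 0, -0.004], [0, 0, 0], [0, 0, 0]], angular=[[0, 0, 0], [0, 0, 0], [0, 0, 0], [0, 0, 0], [0, 0, 0], [0, 0, 0]], hand=[0.5, 0.5, 0.5, 0.5, 0.5, 0.5])

```text
clock: 34.45
position: [0.6341, -0.1308, 0.1948]
ee_rot: [0.0, 0.866, 0.5, 0.0]
contact_force: [0.3, -0.8, -0.5]
width: 0.0545
gripper_force: 43.7
```

Call:
carry_out(linear=[[0, 0, -0.004], [0, 0, -0.003], [0, 0, 0], [0, 0, 0]], angular=[[0, 0, 0], [0, 0, 0], [0, 0, 0], [0, 0, 0]], hand=[0.5, 0.5, 0.5, 0.5])

```text
clock: 34.78
position: [0.6342, -0.1309, 0.1937]
ee_rot: [0.001, 0.866, 0.5, 0.001]
contact_force: [-4.7, 1.4, 12.5]
width: 0.0545
gripper_force: 44.9
```

Call:
carry_out(linear=[[0, 0, 0], [0, 0, 0], [0, 0, 0], [0, 0, 0.05], [0, 0, 0.07], [0, 0, 0.07], [0, 0, 0.03], [0, 0.06, 0]], angular=[[0, 0, 0], [0, 0, 0], [0, 0, 0], [0, 0, 0], [0, 0, 0], [0, 0, 0], [0, 0, 0], [0, 0, 0]], hand=[0.9, 0.9, 0.9, 0.9, 0.9, 0.9, 0.9, 1])

```text
clock: 35.45
position: [0.6361, -0.1051, 0.3058]
ee_rot: [0.005, 0.867, 0.499, 0.003]
contact_force: [0.2, 1.0, 0.9]
width: 0.0848
gripper_force: 0.0
```

Call:
carry_out(linear=[[0, 0.07, 0], [0, 0.07, 0], [0, 0.07, 0], [0, 0.07, 0], [0, 0, 0], [0, 0, 0], [0, 0, 0], [0, 0, 0]], angular=[[0, 0, 0], [0, 0, 0], [0, 0, 0], [0, 0, 0], [0, 0, 0], [0, 0, 0], [0, 0, 0], [0, 0, 0]], hand=[1, 1, 1, 1, 1, 1, 1, 1])

```text
clock: 36.12
position: [0.6342, 0.0382, 0.3007]
ee_rot: [0.0, 0.866, 0.5, -0.0]
contact_force: [0.9, 0.1, 1.0]
width: 0.0854
gripper_force: 0.0
```

```bash
python3 - <<'E'
from h import *
st,im=look("w15",(.636,.04),rmax=.15)
E
```

```text
TCP [0.6342 0.0382 0.3007] rot [ 2.000e-04  8.660e-01  5.001e-01 -3.000e-04] q [-0.05  0.43  1.53 -0.    1.18  0.47]
blob [  303.    317.8 10481. ] xy [ 0.61   -0.1014  0.022 ] delta [-0.0242 -0.1395]
blob [ 385.7  275.6 3064.5] xy [ 0.6968 -0.0967  0.022 ] delta [ 0.0626 -0.1349]
blob [ 177.2  227.2 9163.5] xy [0.5597 0.0384 0.022 ] delta [-0.0745  0.0002]
```

View pics/w15.png

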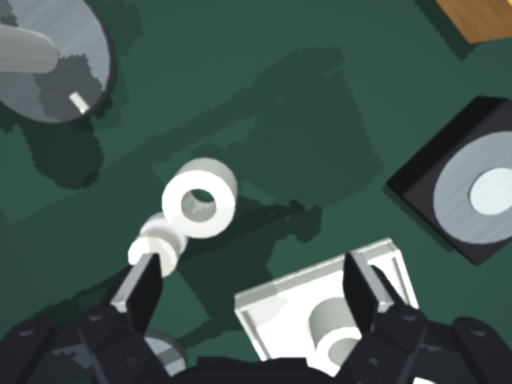

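```bash
python3 - <<'E'
from h import *
st=pickle.load(open("pics/w15.pkl","rb"))
print("S3",on("wrist",(200.5,197.5),.022,st),on("wrist",(200,204),.044,st),"jar",on("wrist",(155,249),.05,st))
E
```

```text
S3 [0.59199728 0.0513248  0.022     ] [0.59616744 0.05229505 0.044     ] jar [0.54705308 0.03962035 0.05      ]
```

Call:
carry_out(linear=[[-0.01, 0.004, 0], [-0.01, 0.004, 0], [-0.01, 0.004, 0], [-0.01, 0.004, 0], [-0.01, 0.004, 0], [-0.01, 0.003, 0], [-0.01, 0.003, 0], [-0.01, 0.003, 0]], angular=[[0, 0, -0.96], [0, 0, -0.96], [0, 0, -0.96], [0, 0, -0.96], [0, 0, -0.96], [0, 0, -0.96], [0, 0, -0.96], [0, 0, -0.96]], hand=[1, 1, 1, 1, 1, 1, 1, 1])

```text
clock: 36.83
position: [0.594, 0.0523, 0.3009]
ee_rot: [0.0, 0.977, 0.212, -0.0]
contact_force: [-0.5, 0.7, -0.6]
width: 0.0858
gripper_force: 0.0
```

Call:
carry_out(linear=[[0, 0, 0], [0, 0, 0], [0, 0, 0], [0, 0, 0], [0, 0, 0], [0, 0, 0]], angular=[[0, 0, -0.96], [0, 0, -0.96], [0, 0, 0], [0, 0, 0], [0, 0, 0], [0, 0, 0]], hand=[1, 1, 1, 1, 1, 1])

```text
clock: 37.33
position: [0.5942, 0.0532, 0.3009]
ee_rot: [0.0, 0.99, 0.14, -0.0]
contact_force: [-0.0, -0.1, 0.5]
width: 0.0855
gripper_force: 0.0
```

```bash
python3 - <<'E'
from h import *
st,im=look("w16",(.594,.05),rmax=.05)
g=cv2.cvtColor(im,6)
cols=[''.join('.' if x<100 else ('o' if x<215 else '#') for x in g[r,190:320:2]) for r in range(130,290,5)]
for r,c in zip(range(130,290,5),cols):print(r,c)
E
```

```text
TCP [0.5942 0.0532 0.3009] rot [ 1.000e-04  9.902e-01  1.398e-01 -0.000e+00] q [-0.03  0.38  1.62 -0.    1.14  1.26]
blob [ 252.8  202.9 5331. ] xy [0.5806 0.0479 0.022 ] delta [-0.0135 -0.0053]
130 .................................................................
135 .................................................................
140 .................................................................
145 .................................................................
150 .............................oooo................................
155 .......................ooooooooooooooooo.........................
160 ....................ooooooooooooooooooooooo......................
165 ..................ooooo#################oooo.....................
170 .................ooo########################oo...................
175 ................oo############################o..................
180 ...............o##########ooo......oo##########oo................
185 ..............o#########o..............o#########o...............
190 .............o########oo..............ooo########o...........
[... 634 characters left out ...]

240 ......................oooooooooooooooooooooo.....................
245 .....................ooooooooooooooooooooooo.....................
250 ......................oooooooooooooooooooooo.....................
255 ......................oooooooooooooooooooooo.....................
260 .....................oooooooooooooooooooooooo....................
265 .....................oooooooooooooooooooooooo....................
270 ......................oooooooooooooooooooooo.....................
275 .......................oooooooooooooooooooo......................
280 .........................oooooooooooooooo........................
285 ..............................ooooo..............................
```

Call:
carry_out(linear=[[0, 0, -0.058], [0, 0, -0.058], [0, 0, -0.058], [0, 0, -0.057], [0, 0, 0], [0, 0, 0], [0, 0, 0], [0, 0, 0]], angular=[[0, 0, 0], [0, 0, 0], [0, 0, 0], [0, 0, 0], [0, 0, 0], [0, 0, 0], [0, 0, 0], [0, 0, 0]], hand=[1, 1, 1, 1, 1, 0.5, 0.5, 0.5])

```text
clock: 38.05
position: [0.5952, 0.0537, 0.1879]
ee_rot: [0.0, 0.99, 0.14, 0.002]
contact_force: [0.8, -0.1, -0.2]
width: 0.0556
gripper_force: 42.4
```

Call:
carry_out(linear=[[0, 0, 0], [0, 0, 0], [0, 0, 0.03], [0, 0, 0.06], [0, 0, 0.06], [0, 0, 0.06], [0, 0, 0], [0, 0, 0]], angular=[[0, 0, 0], [0, 0, 0], [0, 0, 0], [0, 0, 0], [0, 0, 0], [0, 0, 0], [0, 0, 0], [0, 0, 0]], hand=[0.5, 0.5, 0.5, 0.5, 0.5, 0.5, 0.5, 0.5])

```text
clock: 38.72
position: [0.5946, 0.0537, 0.2931]
ee_rot: [0.001, 0.99, 0.14, 0.003]
contact_force: [-0.9, -0.6, -1.0]
width: 0.0556
gripper_force: 42.7
```

```bash
python3 - <<'E'
from h import *
st,im=snap("wrist","w17");print(st["position"],st["width"])
g=cv2.cvtColor(im,6);print(g[222:360:3,252].tolist())
E
```

```text
[0.59455731 0.05370804 0.29311552] 0.0555957963979404
[118, 119, 119, 128, 233, 236, 231, 231, 230, 230, 229, 190, 138, 142, 182, 107, 98, 98, 98, 98, 98, 98, 98, 98, 99, 99, 99, 98, 99, 98, 99, 99, 113, 138, 137, 136, 136, 137, 163, 168, 124, 43, 41, 41, 41, 40]
```

Call:
carry_out(linear=[[-0.052, -0.046, 0], [-0.052, -0.046, 0], [-0.052, -0.046, 0], [-0.052, -0.046, 0], [-0.052, -0.046, 0], [-0.052, -0.046, 0], [0, 0, 0], [0, 0, 0]], angular=[[0, 0, 0], [0, 0, 0], [0, 0, 0], [0, 0, 0], [0, 0, 0], [0, 0, 0], [0, 0, 0], [0, 0, 0]], hand=[0.5, 0.5, 0.5, 0.5, 0.5, 0.5, 0.5, 0.5])

```text
clock: 39.43
position: [0.4363, -0.0849, 0.2892]
ee_rot: [-0.001, 0.99, 0.138, -0.001]
contact_force: [0.5, -1.1, -0.3]
width: 0.0558
gripper_force: 42.8
```

Call:
carry_out(linear=[[0, 0, 0], [0, 0, 0], [0, 0, -0.02], [0, 0, -0.02], [0, 0, -0.014], [0, 0, -0.01], [0, 0, 0], [0, 0, 0]], angular=[[0, 0, 0], [0, 0, 0], [0, 0, 0], [0, 0, 0], [0, 0, 0], [0, 0, 0], [0, 0, 0], [0, 0, 0]], hand=[0.5, 0.5, 0.5, 0.5, 0.5, 0.5, 0.5, 0.5])

```text
clock: 40.1
position: [0.4384, -0.084, 0.2582]
ee_rot: [-0.0, 0.99, 0.14, -0.0]
contact_force: [-0.4, -0.1, -1.5]
width: 0.0555
gripper_force: 42.8
```

Call:
carry_out(linear=[[-0.001, -0.001, -0.01], [0, 0, -0.01], [0, 0, -0.01], [0, 0, -0.008], [0, 0, -0.006], [0, 0, 0], [0, 0, 0]], angular=[[0, 0, 0], [0, 0, 0], [0, 0, 0], [0, 0, 0], [0, 0, 0], [0, 0, 0], [0, 0, 0]], hand=[0.5, 0.5, 0.5, 0.5, 0.5, 0.5, 0.5])

```text
clock: 40.68
position: [0.4375, -0.0848, 0.2363]
ee_rot: [-0.0, 0.99, 0.14, -0.0]
contact_force: [-0.6, -1.1, -0.4]
width: 0.0552
gripper_force: 42.8
```

Call:
carry_out(linear=[[0, 0, -0.006], [0, 0, -0.006], [0, 0, 0], [0, 0, 0]], angular=[[0, 0, 0], [0, 0, 0], [0, 0, 0], [0, 0, 0]], hand=[0.5, 0.5, 0.5, 0.5])

```text
clock: 41.02
position: [0.4373, -0.084, 0.2311]
ee_rot: [-0.001, 0.99, 0.139, -0.0]
contact_force: [-1.5, 3.6, 8.0]
width: 0.0563
gripper_force: 43.5
```

Call:
carry_out(linear=[[0, 0, -0.005], [0, 0, 0], [0, 0, 0]], angular=[[0, 0, 0], [0, 0, 0], [0, 0, 0]], hand=[0.5, 0.5, 0.5])

```text
clock: 41.27
position: [0.4375, -0.0839, 0.2307]
ee_rot: [-0.001, 0.99, 0.139, 0.001]
contact_force: [-6.1, 5.8, 26.4]
width: 0.0557
gripper_force: 45.1
```

Call:
carry_out(linear=[[0, 0, 0.03], [0, 0, 0.06], [0, 0, 0.06], [-0.001, -0.029, 0], [-0.001, -0.029, 0], [-0.001, -0.029, 0], [-0.001, -0.029, 0], [-0.001, -0.029, 0]], angular=[[0, 0, 0], [0, 0, 0], [0, 0, 0], [0, 0, 0.96], [0, 0, 0.96], [0, 0, 0.96], [0, 0, 0.96], [0, 0, 0.96]], hand=[0.5, 0.5, 0.5, 0.5, 0.5, 0.5, 0.5, 0.5])

```text
clock: 41.93
position: [0.435, -0.1579, 0.3031]
ee_rot: [0.0, 0.945, 0.328, 0.0]
contact_force: [-0.5, 0.1, -0.8]
width: 0.0558
gripper_force: 43.3
```

Call:
carry_out(linear=[[-0.002, -0.029, 0], [-0.002, -0.029, 0], [-0.002, -0.029, 0], [-0.002, -0.029, 0], [-0.002, -0.029, 0], [-0.001, -0.029, 0], [-0.001, -0.029, 0], [0, -0.026, 0]], angular=[[0, 0, 0.96], [0, 0, 0.96], [0, 0, 0.96], [0, 0, 0.96], [0, 0, 0.96], [0, 0, 0.96], [0, 0, 0.96], [0, 0, 0.96]], hand=[0.5, 0.5, 0.5, 0.5, 0.5, 0.5, 0.5, 0.5])

```text
clock: 42.6
position: [0.4289, -0.2727, 0.3029]
ee_rot: [0.0, 0.801, 0.598, -0.0]
contact_force: [-0.4, 0.9, -0.9]
width: 0.0559
gripper_force: 43.3
```

Call:
carry_out(linear=[[0, 0, 0], [0, 0, 0], [0, 0, -0.04], [0, 0, -0.06], [0, 0, -0.06], [0, 0, -0.034], [0, 0, 0], [0, 0, 0]], angular=[[0, 0, 0], [0, 0, 0], [0, 0, 0], [0, 0, 0], [0, 0, 0], [0, 0, 0], [0, 0, 0], [0, 0, 0]], hand=[0.5, 0.5, 0.5, 0.5, 0.5, 0.5, 0.5, 0.5])

```text
clock: 43.27
position: [0.4289, -0.2708, 0.2055]
ee_rot: [-0.001, 0.803, 0.596, -0.0]
contact_force: [-0.1, 0.0, -0.3]
width: 0.0554
gripper_force: 43.3
```

Call:
carry_out(linear=[[0, 0, -0.006], [0, 0, -0.006], [0, 0, -0.006], [0, 0, -0.005], [0, 0, 0], [0, 0, 0]], angular=[[0, 0, 0], [0, 0, 0], [0, 0, 0], [0, 0, 0], [0, 0, 0], [0, 0, 0]], hand=[0.5, 0.5, 0.5, 0.5, 0.5, 0.5])

```text
clock: 43.77
position: [0.4291, -0.2718, 0.1946]
ee_rot: [0.0, 0.803, 0.597, 0.0]
contact_force: [0.2, 0.4, -1.1]
width: 0.0553
gripper_force: 43.3
```

Call:
carry_out(linear=[[0, 0, -0.003], [0, 0, -0.003], [0, 0, 0], [0, 0, 0]], angular=[[0, 0, 0], [0, 0, 0], [0, 0, 0], [0, 0, 0]], hand=[0.5, 0.5, 0.5, 0.5])

```text
clock: 44.1
position: [0.4292, -0.2721, 0.1927]
ee_rot: [0.001, 0.803, 0.597, 0.0]
contact_force: [-2.0, 0.5, 9.2]
width: 0.0562
gripper_force: 44.1
```

Call:
carry_out(linear=[[0, 0, 0], [0, 0, 0], [0, 0, 0], [0, 0, 0.05], [0, 0, 0.07], [0, 0, 0.07], [0, 0, 0.07], [0, 0, 0.06]], angular=[[0, 0, 0], [0, 0, 0], [0, 0, 0], [0, 0, 0], [0, 0, 0], [0, 0, 0], [0, 0, 0], [0, 0, 0]], hand=[0.85, 0.85, 0.85, 0.85, 0.85, 0.85, 0.85, 1])

```text
clock: 44.77
position: [0.4291, -0.2718, 0.3536]
ee_rot: [0.001, 0.803, 0.597, 0.0]
contact_force: [0.4, -0.9, 1.0]
width: 0.082
gripper_force: 0.0
```

Call:
carry_out(linear=[[-0.02, 0.08, 0.03], [-0.02, 0.08, 0.03], [-0.02, 0.08, 0.03], [-0.02, 0.08, 0.03], [0, 0.08, 0], [0, 0.08, 0], [0, 0.08, 0], [0, 0.08, 0]], angular=[[0, 0, 0], [0, 0, 0], [0, 0, 0], [0, 0, 0], [0, 0, 0], [0, 0, 0], [0, 0, 0], [0, 0, 0]], hand=[1, 1, 1, 1, 1, 1, 1, 1])

```text
clock: 45.43
position: [0.3903, 0.0419, 0.4086]
ee_rot: [0.0, 0.803, 0.596, 0.0]
contact_force: [1.8, -0.1, -0.7]
width: 0.0852
gripper_force: 0.0
```

Call:
carry_out(linear=[[0, 0.08, 0], [0, 0.08, 0], [0, 0.08, 0], [0, 0.08, 0], [0, 0, 0], [0, 0, 0], [0, 0, 0]], angular=[[0, 0, 0], [0, 0, 0], [0, 0, 0], [0, 0, 0], [0, 0, 0], [0, 0, 0], [0, 0, 0]], hand=[1, 1, 1, 1, 1, 1, 1])

```text
clock: 46.02
position: [0.3909, 0.2, 0.408]
ee_rot: [0.0, 0.802, 0.597, -0.001]
contact_force: [-0.9, -0.8, -0.5]
width: 0.0852
gripper_force: 0.0
```

```bash
python3 - <<'E'
from h import *
st,a=snap("scene","s18");b=snap("side","d18")[1];print(np.round(st["position"],4))
A=cv2.resize(a[100:300,80:410],(800,485),interpolation=cv2.INTER_CUBIC)[:, :]
s4=cv2.imread("pics/s4.png")
c=lambda i,x,y,w,h,W,H:cv2.resize(i[y:y+h,x:x+w],(W,H),interpolation=cv2.INTER_CUBIC)
top=c(a,100,100,200,160,400,320);top2=c(b,170,220,180,150,400,320)
bot=np.hstack([c(b,195,110,80,56,400,280),c(a,305,160,80,56,400,280)])
cv2.imwrite("pics/m18.png",np.vstack([np.hstack([top,top2]),bot]))
# camera stand unchanged?
for n,o,i,(x,y,w,h) in(("scene","s4",a,(300,160,70,70)),("side","d4",b,(195,130,50,70))):
    print(n,np.abs(cv2.imread(f"pics/{o}.png")[y:y+h,x:x+w].astype(int)-i[y:y+h,x:x+w]).mean())
E
```

```text
[0.3909 0.2    0.408 ]
scene 10.012380952380953
side 7.105904761904762
```

View pics/m18.png

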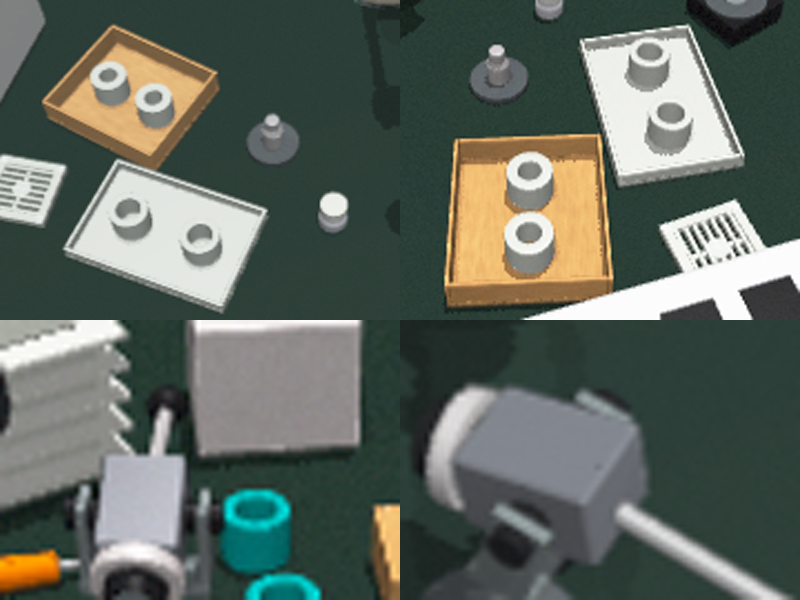

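```bash
python3 - <<'E'
from h import *
np.set_printoptions(precision=4,suppress=True)
out={}
for n,f,(u,v) in(("scene","s18",(391,221)),("side","d18",(228,126))):
    g=cv2.cvtColor(cv2.imread(f"pics/{f}.png"),6)
    sub=g[v-12:v+13,u-12:u+13]
    for r in sub[::2]:print(' '.join("%3d"%x for x in r[::2]))
    print()
    for t in(32,38,44):
        m=(sub<t).astype(np.uint8);m=cv2.morphologyEx(m,cv2.MORPH_OPEN,cv2.getStructuringElement(2,(5,5)))
        for c in cv2.findContours(m,0,1)[0]:
            (x,y),r=cv2.minEnclosingCircle(c);print(n,t,x+u-12,y+v-12,r)
E
```

```text
58  56  58  58  57  58  58  57  57  57  51 116 151
 57  58  57  57  57  58  58  59  58  55  60 126 132
 97  59  58  58  57  58  57  58  57  47  77 135 159
214 159  85  58  57  57  58  58  57  40  90 140 161
174 222 207 131  61  44  45  52  57  36 100 146 164
 95 148 196 217  47  37  39  40  41  43 112 151 164
 58  62 115 100  31  39  55  49  39  47 120 154 166
 58  58  58  25  33  38  54  55  40  51 127 156 166
 57  58  58  31  31  34  39  40  37  63 133 161 166
 58  57  57  46  25  30  31  33  33  77 136 162 166
 58  58  57  57  49  33  33  39  43  88 142 165 166
 58  57  57  57  58  59  58  58  39  97 139 165 162
 57  58  58  57  58  58  57  58  39  82  97 122 103

scene 38 388.5 226.0 4.031229019165039
scene 44 390.5 225.0 6.265082359313965
157  77  60  49  53  54  50  56  92 143 140 142 142
165 133  52  52  51  54  49  54  78 145 142 137 142
140 140 132  51  54  52  49  52  79 158 143 140 143
140 111  70  48  50  55  48  52  79 152 141 144 142
140 219  51  52  55  53  51  52  78 151 141 142 138
138 141 200  50  52  36  60  37  40 131 139 142 142
140 105  77  52  32  26  38  27  29 136 139 142 139
142 223  51  52  37  78 186  19  25 132 142 138 138
140 138 206  49  51 195 185  32  35 123 140 142 139
141 143  78  55  50 204 162  54  30 118 141 140 139
140 164  93  53  53 208 102  51  28  92 141 145 138
132 136 159  67  63 205  56  50  31  74 119 121 100
170 177 179 184 183 184 187 189  47  33  28  34  30
```

```bash
python3 - <<'E'
from h import *
np.set_printoptions(precision=4,suppress=True)
print(tri(("scene",390.3,223.7),("side",228,127.5)))
X=np.array((.6011,.3409,.187))
for dz in(-.01,0,.01):print(dz,proj("scene",X+[0,0,dz]),proj("side",X+[0,0,dz]))
for P in((.437,-.0845,.068),):print(proj("scene",P),"seen 236.4 159.6",proj("side",P),"seen 213.6 243.6")
print(proj("scene",(.55,.205,.01)),"seen 325.2 224.8",proj("side",(.55,.205,.01)),"seen 226 192")
E
```

```text
(array([0.6044, 0.3417, 0.1823]), [np.float64(0.0010942031838932092), np.float64(0.0010942031838932853)])
-0.01 [389.0772 223.765 ] [226.977  128.8525]
0 [390.3368 221.8294] [226.8698 126.4379]
0.01 [391.6192 219.8588] [226.7617 124.0021]
[235.4847 158.8033] seen 236.4 159.6 [212.216  242.9131] seen 213.6 243.6
[324.253 223.885] seen 325.2 224.8 [224.9041 190.3185] seen 226 192
```

```bash
python3 - <<'E'
from arc import *
P=(.550,.205,.19);a1=aim(P,(.6275,-.1855,.005));print("aim",a1)
b0=(.6011,.3409,.187);a0=(np.arctan2(P[1]-b0[1],P[0]-b0[0]),.372);print(a0)
plan(P,a0,a1,8,b0)
E
```

```text
aim (np.float64(-1.3748785983814762), np.float64(0.4350014915666919))
(np.float64(-1.9304537360511094), 0.372)
off [-0.00019993 -0.00053172 -0.00083159]
[[-0.0191, 0.0066, 0.0025], [-0.0195, 0.0053, 0.0025], [-0.0198, 0.0039, 0.0025], [-0.0201, 0.0025, 0.0025], [-0.0202, 0.001, 0.0025], [-0.0202, -0.0004, 0.0025], [-0.0201, -0.0018, 0.0025], [-0.0199, -0.0032, 0.0025]] rz 0.8680861526088018 end [0.52165554 0.34781951 0.19701277]
```

Call:
carry_out(linear=[[0, 0, 0.08], [0.03, 0.06, 0.01], [0.06, 0.05, 0], [0.06, 0.05, 0], [0.06, 0.05, 0], [0.07, 0.04, 0], [0.07, 0.032, 0], [0.07, 0, 0]], angular=[[0, 0, -0.5], [0, 0, -0.56], [0, 0, 0], [0, 0, 0], [0, 0, 0], [0, 0, 0], [0, 0, 0], [0, 0, 0]], hand=[1, 1, 1, 1, 1, 1, 1, 1])

```text
clock: 46.78
position: [0.6032, 0.3417, 0.4529]
ee_rot: [-0.001, 0.827, 0.562, 0.0]
contact_force: [-0.1, 1.1, -0.8]
width: 0.0857
gripper_force: 0.0
```

Call:
carry_out(linear=[[0, 0, 0], [0, 0, 0], [0, 0, 0], [0, 0, 0]], angular=[[0, 0, 0], [0, 0, 0], [0, 0, 0], [0, 0, 0]], hand=[1, 1, 1, 1])

```text
clock: 47.12
position: [0.6005, 0.3397, 0.4539]
ee_rot: [-0.0, 0.828, 0.561, -0.0]
contact_force: [0.4, 0.2, 0.4]
width: 0.0852
gripper_force: 0.0
```

Call:
carry_out(linear=[[0.001, 0.002, -0.056], [0, 0, -0.056], [0, 0, -0.056], [0, 0, -0.056], [0, 0, 0], [0, 0, 0], [0, 0, 0], [0, 0, 0]], angular=[[0, 0, 0], [0, 0, 0], [0, 0, 0], [0, 0, 0], [0, 0, 0], [0, 0, 0], [0, 0, 0], [0, 0, 0]], hand=[1, 1, 1, 1, 1, 0, 0, 0], force=40)

```text
clock: 47.78
position: [0.6019, 0.3423, 0.3446]
ee_rot: [0.0, 0.827, 0.562, 0.002]
contact_force: [-0.1, 0.8, 0.1]
width: 0.0516
gripper_force: 0.0
```

Call:
carry_out(linear=[[0, 0, 0], [0, 0, 0], [0, 0, 0], [0, 0, 0]], angular=[[0, 0, 0], [0, 0, 0], [0, 0, 0], [0, 0, 0]], hand=[0, 0, 0, 0])

```text
clock: 48.12
position: [0.6019, 0.3423, 0.3426]
ee_rot: [0.0, 0.827, 0.562, 0.001]
contact_force: [0.8, 1.1, 2.0]
width: 0.0277
gripper_force: 39.2
```

Call:
carry_out(linear=[[-0.0191, 0.0066, 0.0025], [-0.0195, 0.0053, 0.0025], [-0.0198, 0.0039, 0.0025], [-0.0201, 0.0025, 0.0025], [-0.0202, 0.001, 0.0025], [-0.0202, -0.0004, 0.0025], [-0.0201, -0.0018, 0.0025], [-0.0199, -0.0032, 0.0025]], angular=[[0, 0, 0.87], [0, 0, 0.87], [0, 0, 0.87], [0, 0, 0.87], [0, 0, 0.87], [0, 0, 0.87], [0, 0, 0.87], [0, 0, 0.87]], hand=[0, 0, 0, 0, 0, 0, 0, 0])

```text
clock: 48.78
position: [0.522, 0.3498, 0.3512]
ee_rot: [-0.0, 0.639, 0.769, 0.001]
contact_force: [1.1, 1.8, -1.0]
width: 0.0279
gripper_force: 39.5
```

Call:
carry_out(linear=[[0, 0, 0], [0, 0, 0], [0, 0, 0], [0, 0, 0]], angular=[[0, 0, 0], [0, 0, 0], [0, 0, 0], [0, 0, 0]], hand=[0, 0, 0, 0])

```text
clock: 49.12
position: [0.5223, 0.3497, 0.3516]
ee_rot: [-0.001, 0.641, 0.767, 0.001]
contact_force: [-1.3, 4.9, 1.4]
width: 0.0278
gripper_force: 39.7
```

Call:
carry_out(linear=[[0, 0, 0], [0, 0, 0], [0, 0, 0], [0, 0, 0], [0, 0, 0.03], [0, 0, 0.07], [0, 0, 0.07], [0, 0, 0.07]], angular=[[0, 0, 0], [0, 0, 0], [0, 0, 0], [0, 0, 0], [0, 0, 0], [0, 0, 0], [0, 0, 0], [0, 0, 0]], hand=[1, 1, 1, 1, 1, 1, 1, 1])

```text
clock: 49.78
position: [0.5222, 0.3486, 0.4724]
ee_rot: [0.0, 0.641, 0.768, -0.001]
contact_force: [1.0, 1.1, 0.1]
width: 0.0854
gripper_force: 0.0
```

Call:
carry_out(linear=[[0, 0, 0], [0, 0, 0], [0, 0, 0], [0, 0, 0], [0, 0, 0]], angular=[[0, 0, 0], [0, 0, 0], [0, 0, 0], [0, 0, 0], [0, 0, 0]], hand=[1, 1, 1, 1, 1])

```text
clock: 50.2
position: [0.522, 0.3489, 0.4695]
ee_rot: [-0.001, 0.641, 0.768, -0.002]
contact_force: [-0.5, 0.4, 0.2]
width: 0.0854
gripper_force: 0.0
```

```bash
python3 - <<'E'
from h import *
st,im=snap("wrist","w19");print(np.round(st["position"],4))
p=proj("wrist",(.522,.349,.197),st);print("pred ball",p)
g=cv2.cvtColor(im,6);u,v=p.astype(int);s=(g[v-30:v+30,u-30:u+30]<25).astype(np.uint8)
for c in cv2.findContours(s,0,1)[0]:
    if cv2.contourArea(c)>150:print(np.array(cv2.minEnclosingCircle(c)[0])+[u-30,v-30],cv2.minEnclosingCircle(c)[1])
print(g[240,235:270].tolist(),g[280,235:270].tolist())
# sleeves unchanged in scene
a=snap("scene","s19")[1];o=cv2.imread("pics/s18.png");d=np.abs(a.astype(int)-o)[100:260,100:300].max(2);print("changed px",(d>60).sum())
E
```

```text
[0.522  0.3489 0.4695]
pred ball [254.15812816 189.3349207 ]
[84, 82, 81, 81, 81, 81, 81, 82, 87, 104, 126, 150, 187, 225, 242, 250, 252, 253, 253, 253, 253, 252, 251, 246, 234, 211, 186, 163, 129, 103, 102, 107, 108, 110, 117] [69, 69, 68, 66, 63, 58, 55, 52, 48, 47, 50, 75, 132, 195, 234, 246, 250, 252, 253, 253, 253, 252, 250, 244, 227, 170, 99, 58, 47, 48, 52, 56, 59, 64, 71]
changed px 0
```

```bash
python3 -c "
from rig import manip
print(manip.sign_off())"
```

```text
the job is handed in; nothing more can be done
None
```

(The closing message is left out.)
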